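Put the bike lights on charge in the child-locked cabinet

TASK

Put all the round-bottomed bike lights on charge: press the child-lock hook down through the narrow gap in the top of the charging cabinet, push the sliding door fully open, and stand each light upright in a charging cup of its own. Then slide the door fully shut so that the hook snaps up and locks it, and only after that turn the timer dial until its pointer lines up with the raised tab on the scale. Leave the other things on the shelf where they are.

Things in the scene. Friction and masses are not known exactly. Their poses are not given: they have to be found in the camera images.
- charger: grey fixed charging cabinet, 182 x 540 x 112 mm high; origin on the shelf under its bay's centre, z up. Along its y (mm): solid console with the dial -255 to -127; 34 mm wide gap with the hook -127 to -93 (170 mm long in x); wall 45 high at -90; bay -85 to 85 in x and y, floor 6 up, side walls 112 high; solid housing 91 to 285, over which the open door lies
- door (a joint): flat sliding door on top of the cabinet: 0 shut, 0.19 m fully open (along the cabinet's +y). About 2 N to slide, stays where left. Top 122 mm above the shelf. Its -y edge (at cabinet y -93 mm when shut) is a face from 98.5 to 122 mm above the shelf, 60 mm wide, to push against. The hook holds it shut until pressed
- door_handle (a point): centre of the door's black ridge handle, 70 mm (cabinet's x) x 14 mm (y) x 18 mm high, top 140 mm above the shelf, 33 mm +y of the door's leading edge; it moves with the door
- hook (a joint): sprung hook, 0 up (rest), 0.014 m fully down; springs back, 2 N to start, 4.6 N at 7 mm, 7 N at the bottom. More than 7 mm down it is clear of the door's lip; hold it down while pushing the door's edge at least 5 mm open (with the same finger). It stays in the cabinet. As the door is shut its lip rides over the hook's ramp (about 5 N more) and the hook snaps up by itself
- hook_pad (a point): middle of the top of the hook's white press pad, 30 (cabinet's x) x 26 mm (y), in the gap, 10 mm below the console's top when up. Beyond it, at cabinet y -83 to -57 mm, x within 8 mm, stands the barb, its top 105.5 mm above the shelf: a finger that pushes the door on past 10 mm must first rise above that
- dial (a joint): timer dial on the console: angle in rad, grows clockwise seen from above; turns both ways, 0.03 N m
- dial_grip (a point): on the dial's axis at gripping height, 146 mm above the shelf. The grip is an upright bar 14 mm thick, 44 mm long, its top 156 and its foot 124 mm above the shelf, on a 48 mm disc; the point turns with the dial: the bar lies along the point's x, the white pointer at its -x end
- dial_pointer (a point): point 44 mm out from the dial's axis, straight out from the white pointer
- timer_mark (a point): top of the raised brass tab on the scale, 44 mm out from the dial's axis: where the pointer is to point. The tab cannot be moved
- seat0 (a point): where the centre (half-way up) of a light comes when it stands seated and upright in charging cup 0. The cup is a ring, 42 mm outside, 32 mm inside, its rim 16 mm above the shelf; the four stand at cabinet x -38 and 38, y -42 and 30 mm; this point is 36 mm above the rim
- seat1 (a point): where the centre (half-way up) of a light comes when it stands seated and upright in charging cup 1. The cup is a ring, 42 mm outside, 32 mm inside, its rim 16 mm above the shelf; the four stand at cabinet x -38 and 38, y -42 and 30 mm; this point is 36 mm above the rim
- seat2 (a point): where the centre (half-way up) of a light comes when it stands seated and upright in charging cup 2. The cup is a ring, 42 mm outside, 32 mm inside, its rim 16 mm above the shelf; the four stand at cabinet x -38 and 38, y -42 and 30 mm; this point is 36 mm above the rim
- seat3 (a point): where the centre (half-way up) of a light comes when it stands seated and upright in charging cup 3. The cup is a ring, 42 mm outside, 32 mm inside, its rim 16 mm above the shelf; the four stand at cabinet x -38 and 38, y -42 and 30 mm; this point is 36 mm above the rim
- light0_center (a point): round-bottomed bike light, 86 mm tall, about 120 g, may be absent; point on its axis half-way up, z to its top. Black ball base of 44 mm diameter (centre 21 mm below this point), pale stem of 28 mm diameter from this point to 43 mm above it: grip the stem. Weighted: on a flat surface it rocks back to within 0.2 rad of upright, but in a cup it stays as tilted as it is put
- light1_center (a point): round-bottomed bike light, 86 mm tall, about 120 g, may be absent; point on its axis half-way up, z to its top. Black ball base of 44 mm diameter (centre 21 mm below this point), pale stem of 28 mm diameter from this point to 43 mm above it: grip the stem. Weighted: on a flat surface it rocks back to within 0.2 rad of upright, but in a cup it stays as tilted as it is put
- light2_center (a point): round-bottomed bike light, 86 mm tall, about 120 g, may be absent; point on its axis half-way up, z to its top. Black ball base of 44 mm diameter (centre 21 mm below this point), pale stem of 28 mm diameter from this point to 43 mm above it: grip the stem. Weighted: on a flat surface it rocks back to within 0.2 rad of upright, but in a cup it stays as tilted as it is put
- light3_center (a point): round-bottomed bike light, 86 mm tall, about 120 g, may be absent; point on its axis half-way up, z to its top. Black ball base of 44 mm diameter (centre 21 mm below this point), pale stem of 28 mm diameter from this point to 43 mm above it: grip the stem. Weighted: on a flat surface it rocks back to within 0.2 rad of upright, but in a cup it stays as tilted as it is put
- clamp: chrome seat clamp, a ring 42 mm across and 16 mm high; loose, stays where it is; origin at the centre of its underside
- spokewrench: flat blue spoke wrench, a disc 52 mm across with a nose reaching 40 mm from its centre, 8 mm thick; loose, stays where it is; origin at the centre of its underside
- multitool: orange multitool, 95 x 30 x 20 mm; loose, stays where it is; origin at the centre of its underside
- pump: small aluminium pump, 190 x 26 mm, up to 36 mm high; loose, stays where it is; origin at the centre of its underside
- canister: stainless canister with a screw lid, 74 mm across, 150 mm tall; loose, stays where it is; origin at the centre of its underside
- bell: brass bicycle bell, 54 mm across, 28 mm high; loose, stays where it is; origin at the centre of its underside
- patchtin: flat aluminium tin, 75 x 45 x 18 mm; loose, stays where it is; origin at the centre of its underside
There are look-alikes about, which are no part of the job. What is shaped like the part that bears light1_center but yellow is not meant.

How it is judged:
On the way, in this order (a step that is already met when the one before it is completed fails the run):
1. the hook is pressed down clear of the shut door's lip (value of joint hook above 0.007 m and value of joint door below 0.01 m), for 0.05 s.
2. the door is fully open (value of joint door above 0.175 m), for 0.2 s.
3. every light stands upright in a cup ((distance between light0_center and seat0 below 0.007 m or distance between light0_center and seat1 below 0.007 m or distance between light0_center and seat2 below 0.007 m or distance between light0_center and seat3 below 0.007 m) and angle between each of light0_center, light1_center, light2_center, light3_center's own z axis and vertical below 0.2 rad and (distance between light1_center and seat0 below 0.007 m or distance between light1_center and seat1 below 0.007 m or distance between light1_center and seat2 below 0.007 m or distance between light1_center and seat3 below 0.007 m) and (distance between light2_center and seat0 below 0.007 m or distance between light2_center and seat1 below 0.007 m or distance between light2_center and seat2 below 0.007 m or distance between light2_center and seat3 below 0.007 m) and (distance between light3_center and seat0 below 0.007 m or distance between light3_center and seat1 below 0.007 m or distance between light3_center and seat2 below 0.007 m or distance between light3_center and seat3 below 0.007 m) and value of joint door above 0.1 m), for 0.2 s.
4. the door is shut and the hook has snapped up (value of joint door below 0.004 m and value of joint hook below 0.003 m), for 0.2 s.
5. the dial points at the tab (horizontal distance between dial_pointer and timer_mark below 0.006 m), for 0.2 s.
At the end, for the whole second after the job is handed in: every light present stands in a cup of its own (centre within 7 mm of the seated point, less than 0.2 rad from upright, at rest), the door is shut within 4 mm with the hook up within 3 mm, and the dial's pointer is within 6 mm (about 8 degrees) of the raised tab (all of step 4 and (distance between light0_center and seat0 below 0.007 m or distance between light0_center and seat1 below 0.007 m or distance between light0_center and seat2 below 0.007 m or distance between light0_center and seat3 below 0.007 m) and angle between each of light0_center, light1_center, light2_center, light3_center's own z axis and vertical below 0.2 rad and (distance between light1_center and seat0 below 0.007 m or distance between light1_center and seat1 below 0.007 m or distance between light1_center and seat2 below 0.007 m or distance between light1_center and seat3 below 0.007 m) and (distance between light2_center and seat0 below 0.007 m or distance between light2_center and seat1 below 0.007 m or distance between light2_center and seat2 below 0.007 m or distance between light2_center and seat3 below 0.007 m) and (distance between light3_center and seat0 below 0.007 m or distance between light3_center and seat1 below 0.007 m or distance between light3_center and seat2 below 0.007 m or distance between light3_center and seat3 below 0.007 m) and linear speed of each of light0, light1, light2, light3 below 0.02 m/s and horizontal distance between dial_pointer and timer_mark below 0.006 m); the robot touches nothing.
It fails at once if one of the other things on the shelf is moved more than 6 cm (distance of any of clamp, spokewrench, multitool, pump, canister, bell, patchtin from where it was at the start of the episode above 0.06 m).
Of light0, light1, light2, light3 only 3 to 4 are there at a start; the rules pass over those that are not, and their reading is None.
At some moment in a run one of light0, light1, light2, light3 may be knocked a few centimetres aside while the robot is not near it.
It also fails if it takes over 210 s, if anything falls off the work surface, if the arm or the gripper's body presses on something with over 40 N, if the wrist force passes 120 N, or if a joint passes its speed limit or range.

ROBOT

A 6-joint arm with a two-finger parallel gripper is mounted at the origin on the work surface. World frame = base frame: x ahead of the robot, y to its left, z up, the work surface at z = 0. Lengths are in m, angles in rad, forces in N, time in s.
With the tool pointing down it reaches from about 0.325 to 0.85 m from the base axis. Payload 15.5 kg.
Tool frame: the origin (TCP) lies on the centre line of the jaws, within the pads' length; the fingertips stand ahead of it and the grasp point (between the pads) lies 3 mm ahead of it (finger_overhang is the z of the fingertips in the tool frame, in m); z points along the fingers, y is the line along which they close (so a half turn about z gives the same grasp; the last joint's range is limited). The gripper opens to 91 mm and grips with 3 to 60 N. Pads are 32 mm wide; open, the fingers measure 118 mm over their backs; the gripper's body (76 mm by 178 mm) begins 60 mm behind the grasp point.
Start: joints at [1.204, 0.494, 1.345, -0, 1.302, -0.096], TCP at [0.167, 0.602, 0.236] pointing down, gripper open.
Joint ranges: [-2.91, 2.91], [-0.82, 2.16], [0.22, 2.67], [-1.22, 4.37], [0.12, 2.79], [-3.08, 3.08]. Speed limits (rad/s): [1.89, 1.89, 2.57, 3.01, 3.01, 3.01].

INTERFACE

Orientations are given as [roll, pitch, yaw] about the fixed x, y, z axes, in that order (R = Rz(yaw) Ry(pitch) Rx(roll)).
In Python, from cell import get_state, read_camera, job_done, finger_overhang gives the robot as it stands.
- The arm moves only by the tool carry_out, never from a script. Its argument "targets" is one flat list of numbers, 7 for each row, row after row: the shift along the tool's x, y, z in mm, then the turn, a rotation vector about the tool's x, y, z in degrees, then the opening, from 0 (shut) to 1 (fully open). In form: [tx, ty, tz, rx, ry, rz, hand, tx, ty, tz, rx, ry, rz, hand, ...]. A call has 1 to 20 rows; each row shifts and turns the commanded pose from where the row before left it, along the tool's axes as they then stand; what a row does not reach is not made up. A row lasts 1/12 s, in which the tool goes at most 41.7 mm and 7.16 degrees, less where a joint would pass 70% of its speed; a pose out of reach is approached as far as the arm can. A call with a gripper value outside its range is refused whole. The fingers move at their own pace and stop on an object; "grip_force" is the grip in N (left out, the last holds). Time passes only in rows, so rows that do not move let the fingers close. It gives the time, the measured TCP pose, the force, the opening and the grip force at its end, in the units of the state.
- get_state(): the state, without advancing time (a new reading comes with each control period).
- read_camera(name): name is "side" or "top"; returns a dict with "frame" (384x512x3 uint8, red, green, blue), "z_map" (384x512 float32, m along the optical axis (not along the pixel's ray), 0 where there is no reading), "fx", "fy", "cx", "cy" (pixels), "D" ([k1, k2, p1, p2, k3] as OpenCV has them; the pictures are not rectified), "extrinsics" (4x4, takes a point from camera to world coordinates). Camera axes: x right, y up, looking along -z (the intrinsics and any distortion apply to the point x, -y, -z); pixel columns grow to the right and rows downward; lengths in m; the calibration is good to about 2 mm. A picture is of the moment at which its call begins.
- job_done(): hands the job in; it is judged then, once.
The state is a dict: "t": time; "joint_pos": joint angles; "joint_vel": joint speeds; "joint_torque": joint torques, N m; "tcp_pos": TCP position; "ee_rot": TCP orientation; "ft_force": force on the tool from outside, world axes, zero at the start; "ft_torque": the same for the moment, N m; "gripper_width": finger opening in m; "finger_force": force on a finger pad.
Only numpy, scipy, OpenCV 4.12 (cv2) and the standard library are available. Lean on these libraries where they do the work, as an engineer would, in place of code of your own. Each camera call takes 0.05 s, during which the arm holds its last target. There are 200 camera calls.

## Working session

There is one attempt and no reset: what is moved stays moved. The work goes in short steps, Python scripts to look and compute and a tool call to move; the robot and the scene stay as the last step left them, time stands still between calls to the robot, and variables do not carry over. Pictures are saved under pics/ and viewed, at most 14 in all, crops included, and the job is handed in when it is done.

Besides the shell and the picture viewer there is one more tool, called after "Call:" as name(argument=value, ...) on one line, values as JSON. carry_out: Moves the arm, as the interface text tells. Its arguments: {"type":"object","properties":{"targets":{"type":"array"},"grip_force":{"type":"number"}},"required":["targets"]}

```bash
ls; mkdir -p pics; cat > h.py <<'E'
import numpy as np, cv2
from cell import *
def cap(n):
    c=read_camera(n); return c
def world(c):
    h,w=c['z_map'].shape
    K=np.array([[c['fx'],0,c['cx']],[0,c['fy'],c['cy']],[0,0,1.]])
    u,v=np.meshgrid(np.arange(w),np.arange(h))
    p=cv2.undistortPoints(np.stack([u,v],-1).reshape(-1,1,2).astype(np.float64),K,np.array(c['D'],float)).reshape(h,w,2)
    z=c['z_map'].astype(float)
    P=np.stack([p[...,0]*z,-p[...,1]*z,-z,np.ones_like(z)],-1)
    W=(P@np.array(c['extrinsics']).T)[...,:3]
    W[z==0]=np.nan
    return W
def proj(c,X):
    E=np.linalg.inv(np.array(c['extrinsics'])); X=np.atleast_2d(X)
    q=X@E[:3,:3].T+E[:3,3]; q=q*[1,-1,-1]
    K=np.array([[c['fx'],0,c['cx']],[0,c['fy'],c['cy']],[0,0,1.]])
    return cv2.projectPoints(q.reshape(-1,1,3),np.zeros(3),np.zeros(3),K,np.array(c['D'],float))[0].reshape(-1,2)
def save(img,name,s=1):
    cv2.imwrite('pics/'+name,cv2.resize(img[...,::-1],None,fx=s,fy=s,interpolation=cv2.INTER_CUBIC))
E
python3 - <<'E'
from h import *
print(finger_overhang,get_state())
for n in('top','side'):
    c=cap(n); save(c['frame'],n+'0.png',1.5); np.savez('/tmp/'+n+'0.npz',W=world(c),f=c['frame']); print(n,np.array(c['extrinsics']).round(3).tolist(),c['fx'],c['D'])
E
```

```text
pics
0.022 {'t': 0.0, 'joint_pos': array([ 1.20446543e+00,  4.94177535e-01,  1.34611758e+00, -1.62001197e-05,
        1.30249701e+00, -9.55116417e-02]), 'joint_vel': array([ 1.21874766e-03, -1.22758436e-03, -5.11527560e-06,  2.11044047e-03,
        3.11722287e-04, -2.14059019e-04]), 'joint_torque': array([-3.16242506e-03, -8.78834653e+01, -3.81876433e+01,  7.03218975e-02,
        5.29179897e-02, -2.29525642e-05]), 'tcp_pos': array([0.16708491, 0.6018928 , 0.23534635]), 'ee_rot': array([-3.14039717e+00, -9.88446667e-05,  2.87077764e+00]), 'ft_force': array([-0.311113  , -0.36051195,  0.0736574 ]), 'ft_torque': array([-0.062573  , -0.05858463, -0.01274368]), 'finger_force': 0.0, 'gripper_width': 0.09133605596428014}
top [[-0.019, 0.986, -0.167, 0.369], [-1.0, -0.018, 0.007, -0.037], [0.004, 0.167, 0.986, 1.287], [0.0, 0.0, 0.0, 1.0]] 422.4140168243936 [-0.1327263  0.         0.         0.         0.       ]
side [[0.932, 0.256, -0.257, 0.308], [-0.363, 0.654, -0.664, -0.665], [-0.002, 0.712, 0.703, 0.786], [0.0, 0.0, 0.0, 1.0]] 392.25343466870675 [-0.13244695  0.          0.          0.          0.        ]
```

View pics/top0.png

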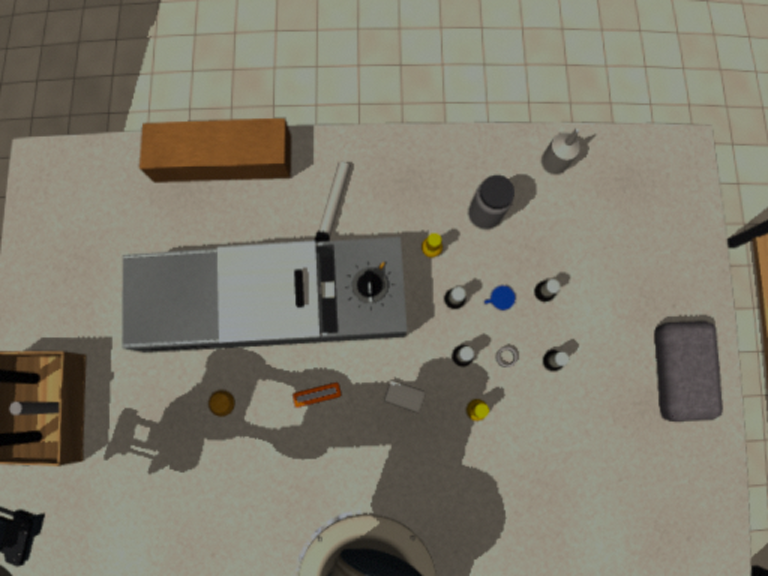

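View pics/side0.png

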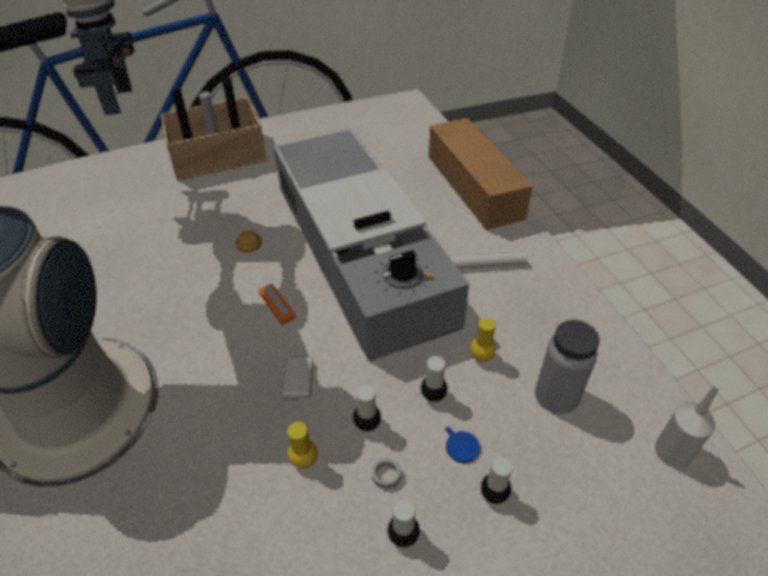

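Four pale lights with black balls at top (1.5x) (456,296), (548,289), (464,354), (557,358). The yellow ones at (432,244) and (480,410) are look-alikes and not meant. The cabinet's +y points image-left, with the dial at (370,285), tab near (381,265), pad at (328,290) and handle at (299,287). Next I measure.

```bash
cat >> h.py <<'E'
def lights(W,f,cen):
    out=[]
    for u,v in cen:
        s=(slice(max(int(v)-22,0),int(v)+22),slice(int(u)-22,int(u)+22))
        w=W[s].reshape(-1,3); col=f[s].reshape(-1,3).astype(int)
        m=(w[:,2]>.081)&(w[:,2]<.095)
        b=(w[:,2]>.045)&(w[:,2]<.075)
        if m.sum()<3: out.append(None);continue
        out.append((m.sum(),w[m].mean(0).round(4).tolist(),np.ptp(w[m],axis=0).round(4).tolist(),np.median(col[m],axis=0).tolist(), w[b].mean(0).round(4).tolist()))
    return out
E
python3 - <<'E'
from h import *
d=np.load('/tmp/top0.npz');W,f=d['W'],d['f']
for l in lights(W,f,[(304,197),(365,193),(309,236),(371,239)]):print(l)
z=W[...,2]
m=(z>.105)&(z<.118); sub=np.zeros_like(m); sub[155:238,78:276]=1
m&=sub.astype(bool)
for lo,hi in((.105,.118),(.118,.127),(.130,.146),(.146,.162),(.09,.105)):
    mm=(z>lo)&(z<hi)&(sub>0); p=W[mm]; r=cv2.minAreaRect((p[:,:2]*1000).astype(np.float32)); print(lo,mm.sum(),np.median(p[:,2]).round(4),r)
    if lo<.12: print(cv2.boxPoints(r).round(1).tolist())
s=f[150:240,190:285]; save(s,'cons.png',8)
d=np.load('/tmp/side0.npz');W,f=d['W'],d['f']
for l in lights(W,f,[(290,243),(244,260),(334,312),(269,340)]):print(l)
save(f[140:230,210:320],'cons_s.png',7)
E
```

```text
(np.int64(70), [0.5623, -0.1876, 0.0858], [0.0256, 0.0263, 0.0085], [146.0, 150.0, 146.0], [0.5544, -0.1807, 0.0616])
(np.int64(69), [0.5738, -0.3733, 0.0853], [0.0248, 0.0271, 0.0095], [145.0, 149.0, 143.0], [0.5686, -0.364, 0.0603])
(np.int64(67), [0.4468, -0.1994, 0.0853], [0.0256, 0.024, 0.0092], [146.0, 150.0, 145.0], [0.4435, -0.1891, 0.0579])
(np.int64(67), [0.4311, -0.3812, 0.0848], [0.0234, 0.0245, 0.0076], [147.0, 151.0, 145.0], [0.4294, -0.3723, 0.0602])
0.105 6814 0.112 ((567.3113403320312, 189.87789916992188), (184.63124084472656, 543.3346557617188), 2.7826642990112305)
[[461.8999938964844, 456.70001220703125], [488.29998779296875, -86.0], [672.7000122070312, -77.0], [646.2999877929688, 465.70001220703125]]
0.118 4090 0.1219 ((567.2705688476562, 193.9493408203125), (183.8686065673828, 502.7594299316406), 2.7775473594665527)
[[463.29998779296875, 440.6000061035156], [487.6000061035156, -61.599998474121094], [671.2999877929688, -52.70000076293945], [646.9000244140625, 449.5]]
0.13 144 0.1391 ((574.3922119140625, 48.60683059692383), (69.84927368164062, 144.85421752929688), 
[... 180 characters left out ...]
.9837646484375), (178.3213653564453, 541.4282836914062), 2.772106409072876)
[[461.79998779296875, 458.1000061035156], [488.0, -82.69999694824219], [666.0999755859375, -74.0999984741211], [639.9000244140625, 466.70001220703125]]
(np.int64(111), [0.5595, -0.1882, 0.0859], [0.0275, 0.026, 0.0082], [153.0, 155.0, 145.0], [0.556, -0.1899, 0.0592])
(np.int64(119), [0.4453, -0.1995, 0.0867], [0.0255, 0.0274, 0.0087], [157.0, 160.0, 151.0], [0.4427, -0.2079, 0.0603])
(np.int64(153), [0.5717, -0.3737, 0.0863], [0.0271, 0.0268, 0.0084], [156.0, 159.0, 149.0], [0.5657, -0.3803, 0.0599])
(np.int64(172), [0.4304, -0.3823, 0.0864], [0.0267, 0.0262, 0.0093], [156.0, 159.0, 151.0], [0.427, -0.3912, 0.0618])
```

View pics/cons.png

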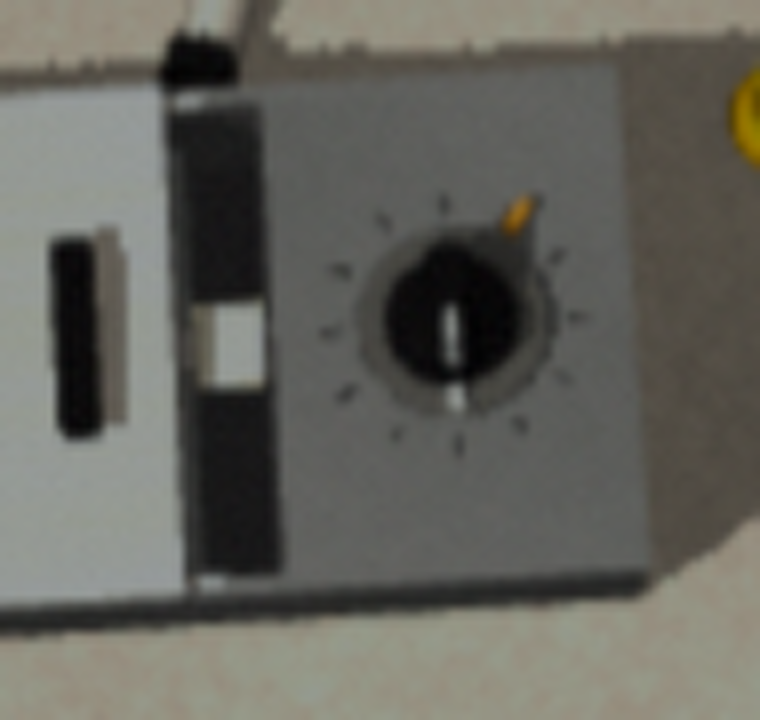

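View pics/cons_s.png

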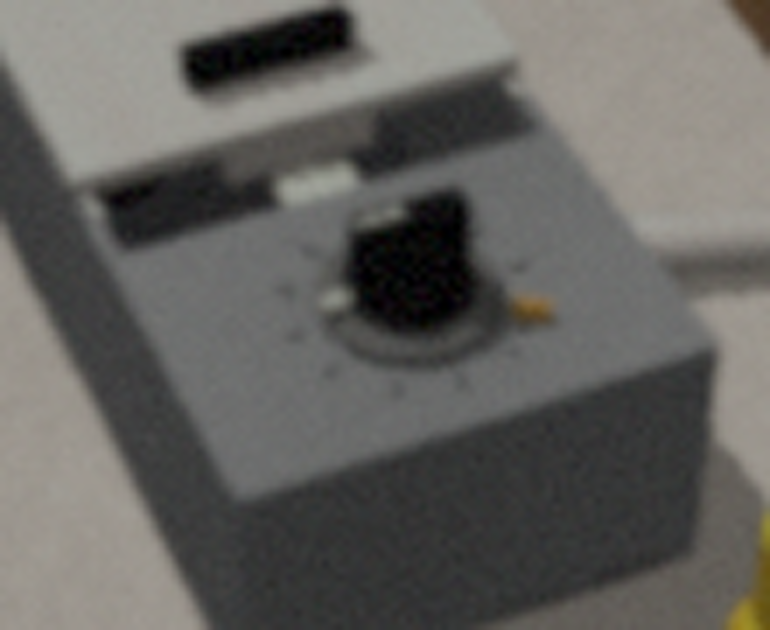

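The dial sits at cabinet (-2,-192), and that console position confirms the cabinet fit: origin (0.568, 0.175), yaw 2.78°. The white pointer faces world -x and the brass tab is at crop (518,214). The pad is at (238,345), next to the door edge. I add a helper and move over the pad with the fingers shut and tool y along cabinet y.

```bash
cat >> h.py <<'E'
from scipy.spatial.transform import Rotation as Ro
YC=np.deg2rad(2.78); OC=np.array([.568,.1749])
def c2w(x,y): return OC+np.array([[np.cos(YC),-np.sin(YC)],[np.sin(YC),np.cos(YC)]])@np.array([x,y])/1000
def go(xy,z,yawdeg=None,s=None):
    "tool-axis shift mm (after turning) to TCP world xy,z"
    s=s or get_state(); R=Ro.from_euler('xyz',s['ee_rot']); Rt=R
    if yawdeg is not None:
        Rt=Ro.from_euler('xyz',[np.pi,0,np.deg2rad(yawdeg)]); print('turn',np.rad2deg((R.inv()*Rt).as_rotvec()).round(2))
    d=np.array([*xy,z])-s['tcp_pos']; print('shift(after turn)',(Rt.inv().apply(d)*1000).round(1),'before',(R.inv().apply(d)*1000).round(1), 't',round(s['t'],2))
E
python3 - <<'E'
from h import *
go(c2w(0,-110),.150,182.78); print(c2w(0,-110))
W=np.load('/tmp/top0.npz')
f=W['f'].astype(int);P=W['W']
s=np.zeros(f.shape[:2],bool);s[168:186,245:262]=1
m=s&(f[...,0]-f[...,2]>50);print('tab',m.sum(),P[m].mean(0),np.argwhere(m).mean(0))
s=np.zeros(f.shape[:2],bool);s[182:204,208:228]=1
m=s&(f.min(-1)>120)&(P[...,2]<.108)&(P[...,2]>.09);print('pad',m.sum(),P[m].mean(0),np.ptp(P[m],axis=0))
E
```

```text
turn [-6.00e-02 -1.00e-02 -1.83e+01]
shift(after turn) [-379.7 -556.    85.4] before [-535.1 -408.6   85.8] t 0.1
[0.57333512 0.06502946]
tab 9 [ 0.61328527 -0.04013671  0.11675662] [176.55555556 254.11111111]
pad 53 [0.57063037 0.05938314 0.10206117] [0.02366966 0.01493296 0.00755328]
```

Call:
carry_out(targets=[0,0,0,0,0,-6.1,0,0,0,0,0,0,-6.1,0,0,0,0,0,0,-6.1,0,-22,-33,0,0,0,0,0,-22,-33,0,0,0,0,0,-22,-33,0,0,0,0,0,-22,-33,0,0,0,0,0,-22,-33,0,0,0,0,0,-22,-33,0,0,0,0,0,-22,-33,0,0,0,0,0,-22,-33,0,0,0,0,0,-22,-33,0,0,0,0,0,-22,-33,0,0,0,0,0,-22,-33,0,0,0,0,0,-22,-33,0,0,0,0,0,-22,-33,0,0,0,0,0,-22,-33,0,0,0,0,0,-22,-33,0,0,0,0,0,-22,-33,0,0,0,0,0], grip_force=20)

```text
t: 1.68
tcp_pos: [0.5451, 0.09, 0.2358]
ee_rot: [3.142, -0.0, -3.093]
ft_force: [0.7, 0.6, 0.8]
gripper_width: 0.0007
finger_force: 0.0
```

```bash
python3 - <<'E'
from h import *
go(c2w(-1,-110),.130,182.78)
E
```

```text
turn [ 0.   -0.02 -0.01]
shift(after turn) [-26.  -26.3 105.8] before [-26.  -26.3 105.8] t 1.68
```

Call:
carry_out(targets=[-13,-13,20,0,0,0,0,-13,-13,20,0,0,0,0,0,0,20,0,0,0,0,0,0,20,0,0,0,0,0,0,16,0,0,0,0,0,0,0,0,0,0,0,0,0,0,0,0,0,0])

```text
t: 2.27
tcp_pos: [0.5711, 0.0672, 0.1395]
ee_rot: [3.142, -0.002, -3.093]
ft_force: [0.2, 0.4, 0.3]
gripper_width: 0.0004
finger_force: 0.0
```

```bash
python3 - <<'E'
from h import *
go(c2w(-1,-110),.124,182.78)
c=cap('side'); save(c['frame'][120:230,200:330],'near.png',6)
E
```

```text
turn [ 0.   -0.11 -0.  ]
shift(after turn) [-1.1 -2.3 15.5] before [-1.1 -2.3 15.5] t 2.27
```

View pics/near.png

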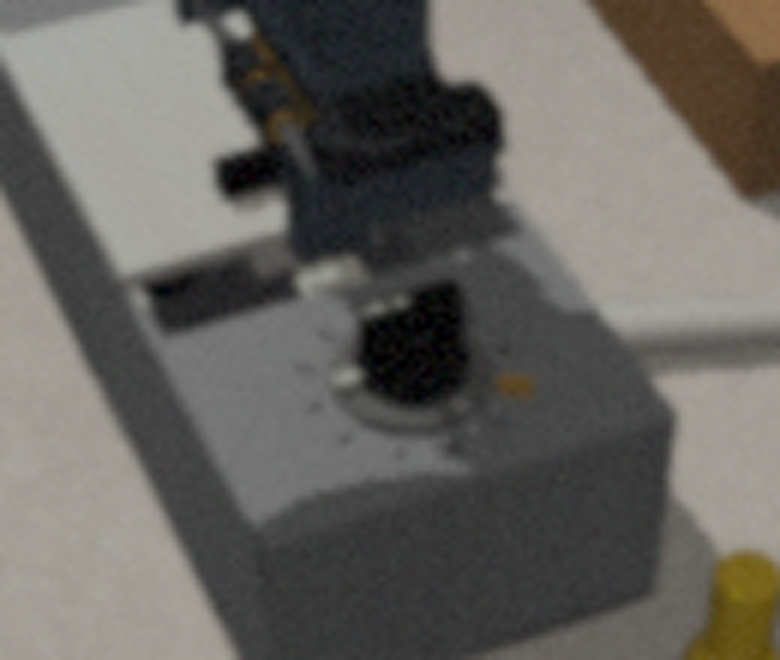

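Fingertips are shut over the white pad (crop 330,278), clear of the dial. Now I descend and press.

Call:
carry_out(targets=[-1,-2.3,0,0,0,0,0,0,0,5,0,0,0,0,0,0,5,0,0,0,0,0,0,5,0,0,0,0,0,0,4,0,0,0,0,0,0,4,0,0,0,0,0,0,3,0,0,0,0,0,0,0,0,0,0,0,0,0,0,0,0,0,0])

```text
t: 3.07
tcp_pos: [0.5729, 0.065, 0.1139]
ee_rot: [-3.142, 0.0, -3.093]
ft_force: [-1.1, -0.5, 5.5]
gripper_width: 0.0008
finger_force: 2.6
```

Call:
carry_out(targets=[0,0,2,0,0,0,0,0,3,0,0,0,0,0,0,3,0,0,0,0,0,0,3,0,0,0,0,0,0,2,0,0,0,0,0,0,0,0,0,0,0,0,0,0,0,0,0,0,0])

```text
t: 3.65
tcp_pos: [0.5724, 0.0759, 0.1122]
ee_rot: [-3.141, 0.0, -3.093]
ft_force: [-0.0, -1.7, 4.7]
gripper_width: 0.0003
finger_force: 3.0
```

```bash
python3 - <<'E'
from h import *
s=get_state();print(s['tcp_pos'],s['ft_force'])
go(c2w(-1,-96),.131,182.78)
E
```

```text
[0.57240259 0.07591614 0.11217337] [-0.03468839 -1.67559591  4.71290884]
turn [-0.01  0.02  0.01]
shift(after turn) [  0.6   3.1 -18.8] before [  0.6   3.1 -18.8] t 3.65
```

Call:
carry_out(targets=[0,0,-7,0,0,0,0,0,0,-6,0,0,0,0,0,0,-6,0,0,0,0,0,10,0,0,0,0,0,0,12,0,0,0,0,0,0,12,0,0,0,0,0,0,12,0,0,0,0,0,0,12,0,0,0,0,0,0,12,0,0,0,0,0,0,12,0,0,0,0,0,0,12,0,0,0,0,0,0,12,0,0,0,0,0,0,12,0,0,0,0,0,0,12,0,0,0,0,0,0,12,0,0,0,0,0,0,12,0,0,0,0,0,0,12,0,0,0,0,0,0,12,0,0,0,0,0,0,0,0,0,0,0,0])

```text
t: 5.23
tcp_pos: [0.5632, 0.2559, 0.1308]
ee_rot: [3.141, -0.0, -3.092]
ft_force: [-0.5, -0.3, 0.1]
gripper_width: 0.0005
finger_force: 0.0
```

```bash
cat >> h.py <<'E'
def door(c,show=True):
    W=world(c);z=W[...,2];f=c['frame']
    m=(z>.132)&(z<.146)&(f.max(-1)<70)&(W[...,0]>.5)&(W[...,0]<.65)&(W[...,1]>.08)
    Rc=np.array([[np.cos(YC),np.sin(YC)],[-np.sin(YC),np.cos(YC)]])
    q=(W[m][:,:2]-OC)@Rc.T*1000
    print('handle n',m.sum(),q.mean(0).round(1),'door mm',(np.median(q[:,1])+60).round(1))
E
python3 - <<'E'
from h import *
s=get_state();print(s['tcp_pos'],s['ft_force']); go(c2w(0,80),.131)
E
```

```text
[0.56320487 0.25591334 0.13080004] [-0.54635077 -0.32661995  0.08613201]
shift(after turn) [-0.9 -1.2 -0.2] before [-0.9 -1.2 -0.2] t 5.23
```

Door is about 188 mm open, judged from the finger contact. Rising and heading for the first light.

Call:
carry_out(targets=[0,0,-20,0,0,0,0,0,0,-40,0,0,0,0,0,0,-40,0,0,0,0.3,0,-35,-15,0,0,0,0.66,0,-35,0,0,0,0,0.66,0,-35,0,0,0,0,0.66,0,-35,0,0,0,0,0.66,0,-35,0,0,0,0,0.66,0,-35,0,0,0,0,0.66,0,-35,0,0,0,0,0.66,0,-35,0,0,0,0,0.66,0,-35,0,0,0,0,0.66,0,-35,0,0,0,0,0.66,0,-35,0,0,0,0,0.66,0,0,0,0,0,7,0.66,0,0,0,0,0,7,0.66,0,0,0,0,0,7,0.66,0,0,0,0,0,7,0.66,0,0,0,0,0,7,0.66])

```text
t: 6.82
tcp_pos: [0.5819, -0.1307, 0.2457]
ee_rot: [3.141, -0.001, 2.573]
ft_force: [0.0, 0.1, -0.2]
gripper_width: 0.0603
finger_force: 0.0
```

Call:
carry_out(targets=[0,0,0,0,0,7,0.66,0,0,0,0,0,7,0.66,0,0,0,0,0,7,0.66,0,0,0,0,0,7,0.66,0,0,0,0,0,7,0.66,0,0,0,0,0,7,0.66,0,0,0,0,0,7,0.66,0,0,0,0,0,6,0.66,0,0,0,0,0,0,0.66])

```text
t: 7.57
tcp_pos: [0.582, -0.1306, 0.2458]
ee_rot: [-3.141, -0.001, 1.614]
ft_force: [0.6, 1.1, -0.2]
gripper_width: 0.0603
finger_force: 0.0
```

```bash
python3 - <<'E'
from h import *
c=cap('top'); door(c); save(c['frame'],'top1.png',1.5)
for l in lights(world(c),c['frame'],[(304,197),(365,193),(309,236),(371,239)]):print(l)
c=cap('side')
for l in lights(world(c),c['frame'],[(290,243),(334,312),(244,260),(269,340)]):print(l)
go([.561,-.188],.072,92.78);print(get_state()['gripper_width'])
E
```

```text
handle n 108 [ -2.1 124.1] door mm 183.5
None
(np.int64(69), [0.574, -0.3732, 0.0855], [0.0248, 0.0273, 0.0085], [112.0, 109.0, 94.0], [0.569, -0.3641, 0.0598])
None
(np.int64(68), [0.4312, -0.3808, 0.0854], [0.0234, 0.0255, 0.0093], [169.0, 174.0, 167.0], [0.4296, -0.372, 0.0587])
(np.int64(114), [0.5593, -0.1883, 0.0857], [0.0275, 0.0282, 0.009], [136.0, 135.5, 128.0], [0.556, -0.1905, 0.0594])
(np.int64(156), [0.5716, -0.3738, 0.0861], [0.028, 0.0269, 0.0088], [115.0, 113.0, 104.0], [0.5656, -0.3803, 0.0596])
(np.int64(114), [0.4453, -0.1993, 0.0867], [0.0259, 0.0283, 0.009], [118.0, 116.0, 106.0], [0.4429, -0.2079, 0.0605])
(np.int64(176), [0.4302, -0.3825, 0.0864], [0.0276, 0.0267, 0.009], [168.0, 171.0, 162.0], [0.4266, -0.391, 0.0609])
turn [-0.02 -0.02  0.22]
shift(after turn) [-56.2 -23.8 173.8] before [-56.2 -24.  173.8] t 7.67
0.06019702198494681
```

View pics/top1.png

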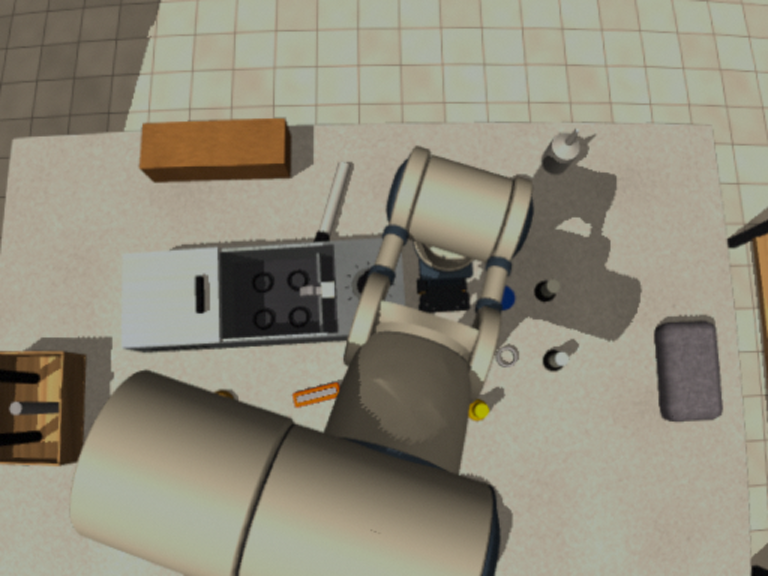

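The door is open (handle at 202,293) and the cups show at (263,282), (297,279), (264,318) and (298,316). All four lights still stand. Descending on the light at (0.560,-0.188).

Call:
carry_out(targets=[-28,-12,20,0,0,0,0.66,-28,-12,30,0,0,0,0.66,0,0,30,0,0,0,0.66,0,0,30,0,0,0,0.66,0,0,25,0,0,0,0.66,0,0,20,0,0,0,0.66,0,0,19,0,0,0,0.66,0,0,0,0,0,0,0.66,0,0,0,0,0,0,0.1,0,0,0,0,0,0,0.1,0,0,0,0,0,0,0.1,0,0,0,0,0,0,0.1,0,0,0,0,0,0,0.1,0,0,0,0,0,0,0.1,0,0,-5,0,0,0,0.1,0,0,-15,0,0,0,0.1,0,0,-30,0,0,0,0.1], grip_force=15)

```text
t: 9.08
tcp_pos: [0.5595, -0.1864, 0.121]
ee_rot: [-3.137, -0.002, 1.619]
ft_force: [-0.2, 0.4, -1.0]
gripper_width: 0.0274
finger_force: 15.0
```

```bash
python3 - <<'E'
from h import *
c=cap('top')
K=np.array([[c['fx'],0,c['cx']],[0,c['fy'],c['cy']],[0,0,1.]]);E=np.array(c['extrinsics'])
for u,v in((263,282),(297.5,279.5),(264,318),(298,316)):
    p=cv2.undistortPoints(np.array([[[u/1.5,v/1.5]]]),K,np.array(c['D']))[0,0]; d=E[:3,:3]@[p[0],-p[1],-1]; X=E[:3,3]+d*(.016-E[2,3])/d[2]
    Rc=np.array([[np.cos(YC),np.sin(YC)],[-np.sin(YC),np.cos(YC)]]); print('cup',(Rc@(X[:2]-OC)*1000).round(1))
go(c2w(38,30),.250,92.78); s=get_state();print(s['gripper_width'],s['finger_force'])
E
```

```text
cup [36.4 25.6]
cup [ 36.8 -45.5]
cup [-37.9  26.2]
cup [-38.3 -43.1]
turn [0.17 0.09 0.02]
shift(after turn) [ 391.9   61.1 -122. ] before [ 391.7   61.5 -122.4] t 9.13
0.028084773609413798 14.974675923585892
```

Call:
carry_out(targets=[0,0,-40,0,0,0,0.1,0,0,-40,0,0,0,0.1,0,0,-40,0,0,0,0.1,20,3,0,0,0,0,0.1,33,5,0,0,0,0,0.1,33,5,0,0,0,0,0.1,33,5,0,0,0,0,0.1,33,5,0,0,0,0,0.1,33,5,0,0,0,0,0.1,33,5,0,0,0,0,0.1,33,5,0,0,0,0,0.1,33,5,0,0,0,0,0.1,33,5,0,0,0,0,0.1,33,5,0,0,0,0,0.1,20,4,0,0,0,0,0.1,20,4,0,0,0,0,0.1,0,0,0,0,0,0,0.1,0,0,0,0,0,0,0.1])

```text
t: 10.63
tcp_pos: [0.603, 0.2062, 0.2427]
ee_rot: [-3.141, 0.0, 1.621]
ft_force: [-0.4, -0.5, -2.4]
gripper_width: 0.0272
finger_force: 15.0
```

```bash
sed -i 's/OC=np.array(\[.568,.1749\])/OC=np.array([.568,.1736])/' h.py; python3 - <<'E'
from h import *
go(c2w(38,30),.1,92.78); s=get_state();print(s['gripper_width'],s['finger_force'],s['tcp_pos'])
c=cap('side'); u,v=proj(c,s['tcp_pos'])[0].astype(int); save(c['frame'][max(v-60,0):v+60,max(u-70,0):u+70],'held.png',5)
E
```

```text
turn [-0.01  0.01  0.11]
shift(after turn) [ -0.9   1.4 142.7] before [ -0.8   1.4 142.7] t 10.63
0.02716749600746376 14.999503791332245 [0.60302757 0.2061929  0.24272782]
```

View pics/held.png

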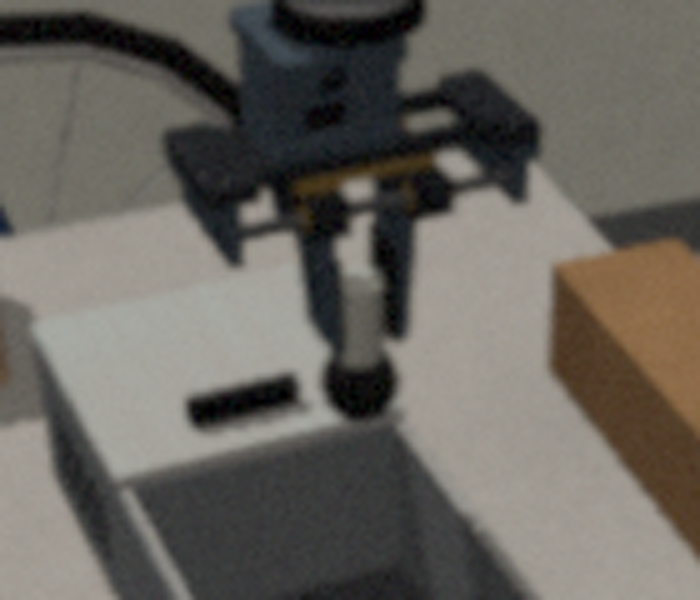

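Upright in the grip (stem crop 360,310; ball 360,385). Lowering.

Call:
carry_out(targets=[-1,1,30,0,0,0,0.1,0,0,30,0,0,0,0.1,0,0,30,0,0,0,0.1,0,0,25,0,0,0,0.1,0,0,20,0,0,0,0.1,0,0,12,0,0,0,0.1,0,0,6,0,0,0,0.1,0,0,3,0,0,0,0.1,0,0,2,0,0,0,0.1,0,0,2,0,0,0,0.1,0,0,0,0,0,0,0.1,0,0,0,0,0,0,0.1])

```text
t: 11.68
tcp_pos: [0.6047, 0.2046, 0.0837]
ee_rot: [3.14, -0.0, 1.619]
ft_force: [-1.7, 0.2, 2.7]
gripper_width: 0.0277
finger_force: 15.0
```

Call:
carry_out(targets=[0,0,1.5,0,0,0,0.1,0,0,0,0,0,0,0.1,0,0,0,0,0,0,0.1])

```text
t: 11.93
tcp_pos: [0.6048, 0.2048, 0.0826]
ee_rot: [3.14, -0.001, 1.619]
ft_force: [-4.3, 1.1, 13.6]
gripper_width: 0.0277
finger_force: 15.0
```

Seated (13.6 N up). Releasing.

Call:
carry_out(targets=[0,0,-1,0,0,0,0.1,0,0,0,0,0,0,0.2,0,0,0,0,0,0,0.3,0,0,0,0,0,0,0.4,0,0,0,0,0,0,0.42,0,0,-5,0,0,0,0.42,0,0,-15,0,0,0,0.42,0,0,-30,0,0,0,0.5,0,0,-35,0,0,0,0.66,0,0,-30,0,0,0,0.66,-20,-6,-20,0,0,0,0.66,-38,-15,0,0,0,0,0.66,-38,-15,0,0,0,0,0.66,-38,-15,0,0,0,0,0.66,-38,-15,0,0,0,0,0.66,-38,-15,0,0,0,0,0.66,-38,-15,0,0,0,0,0.66,-38,-15,0,0,0,0,0.66,-38,-15,0,0,0,0,0.66,-38,-15,0,0,0,0,0.66])

```text
t: 13.6
tcp_pos: [0.4802, -0.1658, 0.2177]
ee_rot: [3.141, 0.0, 1.619]
ft_force: [1.6, -1.3, 0.4]
gripper_width: 0.0602
finger_force: 0.0
```

```bash
cat >> h.py <<'E'
def tall(c):
    W=world(c);z=W[...,2];f=c['frame'].astype(int);Rc=np.array([[np.cos(YC),np.sin(YC)],[-np.sin(YC),np.cos(YC)]])
    q=(W[...,:2]-OC)@Rc.T*1000
    inb=(abs(q)<83).all(-1)
    m=np.where(inb,(z>.088)&(z<.101),(z>.080)&(z<.093)&(W[...,0]<.8)&(W[...,0]>.3)&(W[...,1]<-.09))&(f[...,0]-f[...,2]<40)&(f.min(-1)>50)
    n,l,st,ce=cv2.connectedComponentsWithStats(m.astype(np.uint8))
    for i in range(1,n):
        if 25<st[i,4]<250:
            k=l==i; print('px',ce[i].round(),'n',st[i,4],'w',np.nanmean(W[k],0).round(4),'cab',q[k].mean(0).round(1),'ext',(np.ptp(W[k],axis=0)[:2]*1000).round())
E
python3 - <<'E'
from h import *
for n in('top','side'):
    c=cap(n);print(n);tall(c)
go([.4465,-.1995],.072,92.78); s=get_state();print(s['tcp_pos'])
E
```

```text
top
px [168. 183.] n 71 w [0.6035 0.2087 0.0946] cab [37.1 33.4] ext [24. 24.]
px [374. 239.] n 69 w [ 0.4311 -0.3809  0.085 ] cab [-163.6 -547.2] ext [24. 25.]
side
px [375. 251.] n 122 w [ 0.7243 -0.2801  0.0867] cab [ 134.1 -460.7] ext [56. 61.]
px [243. 262.] n 118 w [ 0.4452 -0.1995  0.0868] cab [-140.7 -366.7] ext [26. 28.]
px [334. 311.] n 159 w [ 0.5716 -0.3739  0.0862] cab [ -23.  -547.1] ext [27. 28.]
px [269. 341.] n 176 w [ 0.4303 -0.3825  0.0864] cab [-164.5 -548.8] ext [27. 27.]
turn [ 0.01  0.09 -0.28]
shift(after turn) [-28.9 -34.5 145.6] before [-28.9 -34.4 145.6] t 13.7
[ 0.47956997 -0.16891042  0.21760162]
```

Light 0 stands in cup (38,30) with its top at z 0.0946, as expected. Next is the light at (0.446,-0.1995).

Call:
carry_out(targets=[-15,-17,0,0,0,0,0.66,-14,-17,20,0,0,0,0.66,0,0,30,0,0,0,0.66,0,0,30,0,0,0,0.66,0,0,30,0,0,0,0.66,0,0,20,0,0,0,0.66,0,0,15,0,0,0,0.66,0,0,0,0,0,0,0.66,0,0,0,0,0,0,0.1,0,0,0,0,0,0,0.1,0,0,0,0,0,0,0.1,0,0,0,0,0,0,0.1,0,0,0,0,0,0,0.1,0,0,0,0,0,0,0.1,0,0,-5,0,0,0,0.1,0,0,-15,0,0,0,0.1,0,0,-30,0,0,0,0.1,0,0,-40,0,0,0,0.1,0,0,-40,0,0,0,0.1,0,0,-40,0,0,0,0.1])

```text
t: 15.37
tcp_pos: [0.4478, -0.1942, 0.2444]
ee_rot: [-3.141, -0.0, 1.619]
ft_force: [1.2, -1.8, -1.2]
gripper_width: 0.0275
finger_force: 15.0
```

```bash
python3 - <<'E'
from h import *
s=get_state();print(s['gripper_width'],s['tcp_pos'])
go(c2w(-38,30),.083,92.78)
E
```

```text
0.027450531262555908 [ 0.44784628 -0.19423197  0.24442219]
turn [-0.03 -0.02  0.  ]
shift(after turn) [391.6  99.9 161.4] before [391.5 100.  161.5] t 15.37
```

Call:
carry_out(targets=[20,5,0,0,0,0,0.1,33,9,0,0,0,0,0.1,33,9,0,0,0,0,0.1,33,9,0,0,0,0,0.1,33,9,0,0,0,0,0.1,33,9,0,0,0,0,0.1,33,8,0,0,0,0,0.1,33,8,0,0,0,0,0.1,33,8,0,0,0,0,0.1,33,8,0,0,0,0,0.1,33,8,0,0,0,0,0.1,20,6,0,0,0,0,0.1,20,4,0,0,0,0,0.1,0,0,0,0,0,0,0.1,0,0,0,0,0,0,0.1])

```text
t: 16.62
tcp_pos: [0.5291, 0.2004, 0.2422]
ee_rot: [-3.141, 0.0, 1.621]
ft_force: [1.2, -0.7, -1.6]
gripper_width: 0.0272
finger_force: 15.0
```

```bash
cat >> h.py <<'E'
def held(c,s):
    "ball centre of held light from side camera (sphere fit), relative to TCP, cabinet axes mm"
    W=world(c);f=c['frame'];t=s['tcp_pos']
    d=W-t
    m=(np.hypot(d[...,0],d[...,1])<.032)&(d[...,2]<-.035)&(d[...,2]>-.075)&(f.max(-1)<110)
    p=W[m]; from scipy.optimize import least_squares as ls
    x=ls(lambda x:np.linalg.norm(p-x,axis=1)-.022,t-[0,0,.05],loss='soft_l1',f_scale=.002).x-t
    Rc=np.array([[np.cos(YC),np.sin(YC)],[-np.sin(YC),np.cos(YC)]])
    print('ball n',m.sum(),'rel cab',(Rc@x[:2]*1000).round(1),(x[2]*1000).round(1))
E
python3 - <<'E'
from h import *
s=get_state();print(s['gripper_width'],s['tcp_pos'])
go(c2w(-38,30),.083,92.78);held(cap('side'),s)
E
```

```text
0.027220979352738893 [0.52910662 0.20038305 0.24223982]
turn [-0.02  0.01  0.1 ]
shift(after turn) [  1.4  -0.5 159.2] before [  1.4  -0.4 159.2] t 16.62
ball n 141 rel cab [ 1.7 -3. ] -49.3
```

Call:
carry_out(targets=[3,-1.5,30,0,0,0,0.1,0,0,30,0,0,0,0.1,0,0,30,0,0,0,0.1,0,0,25,0,0,0,0.1,0,0,20,0,0,0,0.1,0,0,12,0,0,0,0.1,0,0,5,0,0,0,0.1,0,0,3,0,0,0,0.1,0,0,2,0,0,0,0.1,0,0,2,0,0,0,0.1,0,0,0,0,0,0,0.1,0,0,0,0,0,0,0.1])

```text
t: 17.67
tcp_pos: [0.5284, 0.2029, 0.0841]
ee_rot: [3.14, -0.001, 1.619]
ft_force: [-1.5, 2.2, 2.8]
gripper_width: 0.028
finger_force: 15.0
```

Call:
carry_out(targets=[0,0,1.5,0,0,0,0.1,0,0,0,0,0,0,0.1,0,0,0,0,0,0,0.1])

```text
t: 17.92
tcp_pos: [0.5286, 0.2031, 0.083]
ee_rot: [3.139, -0.001, 1.619]
ft_force: [-2.4, 2.4, 13.2]
gripper_width: 0.028
finger_force: 15.0
```

Call:
carry_out(targets=[0,0,-1,0,0,0,0.1,0,0,0,0,0,0,0.2,0,0,0,0,0,0,0.3,0,0,0,0,0,0,0.4,0,0,0,0,0,0,0.42,0,0,-5,0,0,0,0.42,0,0,-15,0,0,0,0.42,0,0,-30,0,0,0,0.5,0,0,-40,0,0,0,0.66,0,0,-40,0,0,0,0.66,-20,1,-25,0,0,0,0.66,-38,1,0,0,0,0,0.66,-40,1,0,0,0,0,0.66,-40,1,0,0,0,0,0.66,-40,1,0,0,0,0,0.66,-40,1,0,0,0,0,0.66,-40,1,0,0,0,0,0.66,-40,1,0,0,0,0,0.66,-40,1,0,0,0,0,0.66,-40,1,0,0,0,0,0.66])

```text
t: 19.58
tcp_pos: [0.5557, -0.1765, 0.2381]
ee_rot: [3.142, 0.0, 1.619]
ft_force: [0.6, 0.5, 0.5]
gripper_width: 0.0604
finger_force: 0.0
```

Call:
carry_out(targets=[-40,1,0,0,0,0,0.66,-40,1,0,0,0,0,0.66,-40,1,0,0,0,0,0.66,-40,1,0,0,0,0,0.66,-25,1,0,0,0,0,0.66,0,0,0,0,0,0,0.66,0,0,0,0,0,0,0.66])

```text
t: 20.17
tcp_pos: [0.5697, -0.3602, 0.2374]
ee_rot: [-3.141, -0.0, 1.617]
ft_force: [0.2, 0.6, -0.4]
gripper_width: 0.0605
finger_force: 0.0
```

```bash
python3 - <<'E'
from h import *
for n in('top','side'):
    c=cap(n);print(n);tall(c)
go([.573,-.3737],.072,92.78); s=get_state();print(s['tcp_pos'])
E
```

```text
top
px [168. 183.] n 69 w [0.6035 0.2089 0.0942] cab [37.2 33.5] ext [24. 25.]
px [167. 209.] n 75 w [0.5276 0.2117 0.0937] cab [-38.5  40. ] ext [26. 27.]
side
px [247. 136.] n 57 w [0.6003 0.2055 0.0947] cab [33.8 30.3] ext [26. 26.]
px [223. 141.] n 59 w [0.5272 0.2077 0.094 ] cab [-39.1  36. ] ext [28. 27.]
px [380. 254.] n 77 w [ 0.732  -0.291   0.0866] cab [ 141.3 -472. ] ext [49. 22.]
px [334. 311.] n 157 w [ 0.5714 -0.3738  0.0862] cab [ -23.2 -546.9] ext [29. 28.]
px [269. 341.] n 176 w [ 0.4302 -0.3825  0.0864] cab [-164.6 -548.7] ext [27. 26.]
turn [-0.02 -0.03  0.01]
shift(after turn) [-15.6   2.3 165.7] before [-15.7   2.4 165.7] t 20.27
[ 0.56994979 -0.35826814  0.23767652]
```

The second light stands but leans a little (+y top offset, about 0.1 rad); I may straighten it later. Next, the light at (0.573,-0.374), gripped 4 mm toward +y so the fingers clear the barb, and with a firmer grip.

Call:
carry_out(targets=[-12,2.3,0,0,0,0,0.66,0,0,30,0,0,0,0.66,0,0,30,0,0,0,0.66,0,0,30,0,0,0,0.66,0,0,30,0,0,0,0.66,0,0,25,0,0,0,0.66,0,0,14,0,0,0,0.66,0,0,6,0,0,0,0.66,0,0,0,0,0,0,0.66,0,0,0,0,0,0,0.1,0,0,0,0,0,0,0.1,0,0,0,0,0,0,0.1,0,0,0,0,0,0,0.1,0,0,0,0,0,0,0.1,0,0,0,0,0,0,0.1,0,0,0,0,0,0,0.1], grip_force=35)

```text
t: 21.6
tcp_pos: [0.5734, -0.371, 0.0732]
ee_rot: [3.141, 0.001, 1.619]
ft_force: [0.5, 0.0, 4.8]
gripper_width: 0.0275
finger_force: 34.9
```

Call:
carry_out(targets=[0,0,-5,0,0,0,0.1,0,0,-15,0,0,0,0.1,0,0,-30,0,0,0,0.1,0,0,-40,0,0,0,0.1,0,0,-40,0,0,0,0.1,0,0,-30,0,0,0,0.1,0,0,-10,0,0,0,0.1,0,0,0,0,0,0,0.1])

```text
t: 22.27
tcp_pos: [0.5739, -0.3715, 0.2459]
ee_rot: [3.138, 0.003, 1.619]
ft_force: [0.1, -0.7, -1.2]
gripper_width: 0.0273
finger_force: 34.9
```

```bash
python3 - <<'E'
from h import *
s=get_state();print(s['gripper_width'],s['tcp_pos'],s['finger_force'])
go(c2w(38,-38),.083,92.78); held(cap('side'),s)
E
```

```text
0.02733590666182927 [ 0.5738896  -0.3714925   0.24590657] 34.927332401275635
turn [0.21 0.18 0.  ]
shift(after turn) [506.7  58.6 162.9] before [507.3  58.  161.5] t 22.27
ball n 252 rel cab [ 0.7 -1.3] -50.8
```

Call:
carry_out(targets=[10,2,0,0,0,0,0.1,20,3,0,0,0,0,0.1,30,4,0,0,0,0,0.1,34,4,0,0,0,0,0.1,34,4,0,0,0,0,0.1,34,4,0,0,0,0,0.1,34,4,0,0,0,0,0.1,34,4,0,0,0,0,0.1,34,4,0,0,0,0,0.1,34,4,0,0,0,0,0.1,34,4,0,0,0,0,0.1,34,4,0,0,0,0,0.1,34,3,0,0,0,0,0.1,34,3,0,0,0,0,0.1,30,3,0,0,0,0,0.1,25,3,0,0,0,0,0.1,15,1,0,0,0,0,0.1,0,0,0,0,0,0,0.1,0,0,0,0,0,0,0.1,0,0,0,0,0,0,0.1])

```text
t: 23.98
tcp_pos: [0.6059, 0.1348, 0.2417]
ee_rot: [-3.14, 0.0, 1.619]
ft_force: [-0.5, -0.3, -1.2]
gripper_width: 0.0273
finger_force: 34.9
```

```bash
python3 - <<'E'
from h import *
s=get_state();print(s['gripper_width'],s['tcp_pos'],s['finger_force'])
go(c2w(37.5,-40.5),.083,92.78); held(cap('side'),s)
E
```

```text
0.02733325898319052 [0.60587594 0.13475772 0.24165633] 34.92703020572662
turn [-0.11  0.03 -0.01]
shift(after turn) [1.000e-01 1.600e+00 1.587e+02] before [  0.2   1.8 158.7] t 23.98
ball n 150 rel cab [-0.6 -0.8] -50.2
```

Call:
carry_out(targets=[0,1.7,30,0,0,0,0.1,0,0,30,0,0,0,0.1,0,0,30,0,0,0,0.1,0,0,25,0,0,0,0.1,0,0,20,0,0,0,0.1,0,0,12,0,0,0,0.1,0,0,5,0,0,0,0.1,0,0,2,0,0,0,0.1,0,0,2,0,0,0,0.1,0,0,1,0,0,0,0.1,0,0,0,0,0,0,0.1,0,0,0,0,0,0,0.1])

```text
t: 25.03
tcp_pos: [0.6086, 0.1356, 0.0865]
ee_rot: [3.14, -0.0, 1.619]
ft_force: [0.4, -0.9, -1.6]
gripper_width: 0.0273
finger_force: 34.9
```

Call:
carry_out(targets=[0,0,2,0,0,0,0.1,0,0,2,0,0,0,0.1,0,0,0,0,0,0,0.1,0,0,0,0,0,0,0.1])

```text
t: 25.37
tcp_pos: [0.6082, 0.1357, 0.0826]
ee_rot: [3.141, -0.0, 1.62]
ft_force: [-4.4, 0.0, 12.7]
gripper_width: 0.0273
finger_force: 35.0
```

Call:
carry_out(targets=[0,0,-1,0,0,0,0.1,0,0,0,0,0,0,0.31,0,0,0,0,0,0,0.34,0,0,0,0,0,0,0.35,0,0,0,0,0,0,0.35,0,0,-5,0,0,0,0.35,0,0,-15,0,0,0,0.35,0,0,-30,0,0,0,0.36,0,0,-40,0,0,0,0.66,0,0,-40,0,0,0,0.66,-20,-8,-25,0,0,0,0.66,-35,-14,0,0,0,0,0.66,-35,-14,0,0,0,0,0.66,-35,-14,0,0,0,0,0.66,-35,-14,0,0,0,0,0.66,-35,-14,0,0,0,0,0.66,-35,-14,0,0,0,0,0.66,-35,-14,0,0,0,0,0.66,-35,-14,0,0,0,0,0.66,-35,-14,0,0,0,0,0.66])

```text
t: 27.03
tcp_pos: [0.4898, -0.2072, 0.2382]
ee_rot: [3.141, 0.0, 1.619]
ft_force: [1.0, -0.3, 0.1]
gripper_width: 0.0601
finger_force: 0.0
```

Call:
carry_out(targets=[-35,-14,0,0,0,0,0.66,-35,-14,0,0,0,0,0.66,-35,-14,0,0,0,0,0.66,-35,-14,0,0,0,0,0.66,-20,-10,0,0,0,0,0.66,0,0,0,0,0,0,0.66,0,0,0,0,0,0,0.66])

```text
t: 27.62
tcp_pos: [0.4319, -0.3696, 0.2378]
ee_rot: [3.141, 0.0, 1.617]
ft_force: [0.3, 0.5, -0.1]
gripper_width: 0.06
finger_force: 0.0
```

```bash
python3 - <<'E'
from h import *
for n in('top','side'):
    c=cap(n);print(n);tall(c)
go([.431,-.3815],.072,92.78); s=get_state();print(s['tcp_pos'])
E
```

```text
top
px [193. 181.] n 68 w [0.6084 0.1366 0.0937] cab [ 38.6 -38.9] ext [26. 27.]
px [168. 183.] n 70 w [0.6037 0.2088 0.094 ] cab [37.4 33.4] ext [24. 27.]
px [167. 209.] n 74 w [0.5276 0.2119 0.0939] cab [-38.5  40.2] ext [27. 27.]
px [372. 238.] n 31 w [ 0.4343 -0.3755  0.0858] cab [-160.2 -541.9] ext [20. 17.]
side
px [375. 252.] n 124 w [ 0.7244 -0.2806  0.0868] cab [ 134.2 -461.3] ext [59. 60.]
px [269. 341.] n 179 w [ 0.4302 -0.3826  0.0862] cab [-164.6 -548.9] ext [28. 26.]
turn [ 0.01 -0.02  0.01]
shift(after turn) [-13.4  -2.2 165.8] before [-13.4  -2.3 165.8] t 27.72
[ 0.43258999 -0.36803951  0.23782302]
```

Call:
carry_out(targets=[-10,-2.3,0,0,0,0,0.66,0,0,30,0,0,0,0.66,0,0,30,0,0,0,0.66,0,0,30,0,0,0,0.66,0,0,30,0,0,0,0.66,0,0,25,0,0,0,0.66,0,0,14,0,0,0,0.66,0,0,6,0,0,0,0.66,0,0,0,0,0,0,0.66,0,0,0,0,0,0,0.1,0,0,0,0,0,0,0.1,0,0,0,0,0,0,0.1,0,0,0,0,0,0,0.1,0,0,0,0,0,0,0.1,0,0,0,0,0,0,0.1,0,0,0,0,0,0,0.1], grip_force=35)

```text
t: 29.05
tcp_pos: [0.4309, -0.379, 0.0731]
ee_rot: [3.141, 0.001, 1.619]
ft_force: [-0.0, 0.3, 5.7]
gripper_width: 0.0273
finger_force: 35.0
```

Call:
carry_out(targets=[0,0,-5,0,0,0,0.1,0,0,-15,0,0,0,0.1,0,0,-30,0,0,0,0.1,0,0,-40,0,0,0,0.1,0,0,-40,0,0,0,0.1,0,0,-30,0,0,0,0.1,0,0,-10,0,0,0,0.1,0,0,0,0,0,0,0.1])

```text
t: 29.72
tcp_pos: [0.4314, -0.3795, 0.2455]
ee_rot: [3.139, 0.004, 1.619]
ft_force: [0.1, -0.1, -0.7]
gripper_width: 0.0274
finger_force: 35.0
```

```bash
python3 - <<'E'
from h import *
s=get_state();print(s['gripper_width'],s['tcp_pos'],s['finger_force'])
go(c2w(-38,-40.5),.083,92.78); held(cap('side'),s)
E
```

```text
0.02738740403080559 [ 0.43135675 -0.37950822  0.24548896] 34.99211311340332
turn [0.17 0.21 0.  ]
shift(after turn) [505.3 125.3 162.5] before [505.9 124.9 161. ] t 29.72
ball n 263 rel cab [ 0.2 -1.9] -50.3
```

Call:
carry_out(targets=[10,2,0,0,0,0,0.1,20,5,0,0,0,0,0.1,30,7,0,0,0,0,0.1,34,8.5,0,0,0,0,0.1,34,8.5,0,0,0,0,0.1,34,8.5,0,0,0,0,0.1,34,8.5,0,0,0,0,0.1,34,8.5,0,0,0,0,0.1,34,8.5,0,0,0,0,0.1,34,8.5,0,0,0,0,0.1,34,8.5,0,0,0,0,0.1,34,8.5,0,0,0,0,0.1,34,8.5,0,0,0,0,0.1,34,8.5,0,0,0,0,0.1,30,7,0,0,0,0,0.1,25,6,0,0,0,0,0.1,15,4,0,0,0,0,0.1,1,0,0,0,0,0,0.1,0,0,0,0,0,0,0.1,0,0,0,0,0,0,0.1])

```text
t: 31.43
tcp_pos: [0.5294, 0.1314, 0.2414]
ee_rot: [-3.139, 0.0, 1.62]
ft_force: [-0.2, -0.7, -0.8]
gripper_width: 0.0274
finger_force: 35.0
```

```bash
python3 - <<'E'
from h import *
s=get_state();print(s['gripper_width'],s['tcp_pos'],s['finger_force'])
go(c2w(-38,-40.5),.083,92.78); held(cap('side'),s)
E
```

```text
0.027388998286687033 [0.52940996 0.13144703 0.2413577 ] 34.992016553878784
turn [-0.15  0.03  0.02]
shift(after turn) [ -0.3   2.6 158.4] before [ -0.2   3.  158.4] t 31.43
ball n 149 rel cab [ 1.3 -2.4] -49.8
```

Call:
carry_out(targets=[0.5,2,30,0,0,0,0.1,0,0,30,0,0,0,0.1,0,0,30,0,0,0,0.1,0,0,25,0,0,0,0.1,0,0,20,0,0,0,0.1,0,0,12,0,0,0,0.1,0,0,5,0,0,0,0.1,0,0,2,0,0,0,0.1,0,0,2,0,0,0,0.1,0,0,2,0,0,0,0.1,0,0,1.5,0,0,0,0.1,0,0,0,0,0,0,0.1,0,0,0,0,0,0,0.1])

```text
t: 32.57
tcp_pos: [0.5327, 0.1324, 0.0839]
ee_rot: [3.141, -0.0, 1.619]
ft_force: [-1.3, 1.3, 3.5]
gripper_width: 0.0272
finger_force: 35.0
```

Call:
carry_out(targets=[0,0,1.5,0,0,0,0.1,0,0,0,0,0,0,0.1,0,0,0,0,0,0,0.1])

```text
t: 32.82
tcp_pos: [0.5327, 0.1326, 0.0831]
ee_rot: [3.14, -0.0, 1.619]
ft_force: [-6.6, 1.4, 21.8]
gripper_width: 0.0274
finger_force: 35.0
```

Seated. Releasing, rising, and moving aside to see.

Call:
carry_out(targets=[0,0,-1,0,0,0,0.1,0,0,0,0,0,0,0.31,0,0,0,0,0,0,0.34,0,0,0,0,0,0,0.35,0,0,0,0,0,0,0.35,0,0,-5,0,0,0,0.35,0,0,-15,0,0,0,0.35,0,0,-30,0,0,0,0.35,0,0,-40,0,0,0,0.35,0,0,-40,0,0,0,0.35,-20,0,-25,0,0,0,0.35,-35,0,0,0,0,0,0.35,-35,0,0,0,0,0,0.35,-35,0,0,0,0,0,0.35,-35,0,0,0,0,0,0.35,-35,0,0,0,0,0,0.35,-35,0,0,0,0,0,0.35,-35,0,0,0,0,0,0.35,-35,0,0,0,0,0,0.35])

```text
t: 34.4
tcp_pos: [0.5467, -0.1691, 0.2381]
ee_rot: [3.141, 0.0, 1.619]
ft_force: [0.7, -0.4, -0.9]
gripper_width: 0.0319
finger_force: 0.0
```

```bash
python3 - <<'E'
from h import *
for n in('top','side'):
    c=cap(n);print(n);tall(c)
    if n=='top': door(c); save(c['frame'][150:240,70:290],'bay.png',3.6)
E
```

```text
top
px [193. 181.] n 66 w [0.6081 0.1369 0.0941] cab [ 38.3 -38.6] ext [24. 27.]
px [168. 183.] n 70 w [0.6039 0.2088 0.0943] cab [37.6 33.4] ext [25. 25.]
px [192. 207.] n 75 w [0.5327 0.1375 0.0935] cab [-37.  -34.3] ext [24. 27.]
px [167. 209.] n 74 w [0.5273 0.2119 0.0934] cab [-38.8  40.2] ext [26. 27.]
handle n 111 [ -1.7 125.3] door mm 185.1
side
px [248. 136.] n 59 w [0.6004 0.2055 0.0944] cab [33.9 30.3] ext [26. 28.]
px [223. 141.] n 59 w [0.5274 0.2072 0.0941] cab [-38.9  35.6] ext [26. 30.]
px [231. 156.] n 53 w [0.5275 0.1365 0.0942] cab [-42.3 -35.1] ext [25. 30.]
px [375. 251.] n 121 w [ 0.7236 -0.2797  0.0865] cab [ 133.4 -460.3] ext [55. 61.]
```

View pics/bay.png

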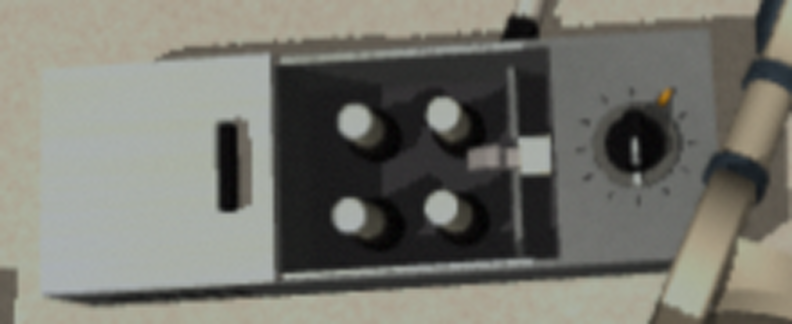

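All four are in cups and the hook is up. I check the leans with a cylinder fit to the stems before shutting the door.

```bash
cat >> h.py <<'E'
from scipy.optimize import least_squares
def tilt(c,centers,zr=(.05,.088)):
    W=world(c);Rc=np.array([[np.cos(YC),np.sin(YC)],[-np.sin(YC),np.cos(YC)]])
    P=np.concatenate([((W[...,:2]-OC)@Rc.T)*1000,W[...,2:]*1000],-1).reshape(-1,3)
    for cx,cy in centers:
        m=(np.hypot(P[:,0]-cx,P[:,1]-cy)<24)&(P[:,2]>zr[0]*1e3)&(P[:,2]<zr[1]*1e3); p=P[m]
        def r(x):
            a=np.array([x[2],x[3],1]);a/=np.linalg.norm(a)
            return np.linalg.norm(np.cross(p-[x[0],x[1],70],a),axis=1)-14
        x=least_squares(r,[cx,cy,0,0],loss='soft_l1',f_scale=1.5).x
        print('n',m.sum(),'at z52',(x[:2]-18*x[2:]).round(1),'tilt xy',x[2:].round(3))
E
python3 - <<'E'
from h import *
for n in('top','top','side','side'): print(n);tilt(cap(n),[(38,-39),(38,33),(-38,-35),(-38,39)])
E
```

```text
top
n 37 at z52 [ 39.1 -40.4] tilt xy [0.004 0.071]
n 38 at z52 [38.6 31.9] tilt xy [-0.009  0.077]
n 42 at z52 [-37.3 -38.9] tilt xy [0.034 0.139]
n 49 at z52 [-37.8  34.9] tilt xy [-0.001  0.168]
top
n 37 at z52 [ 38.8 -40.3] tilt xy [0.021 0.061]
n 39 at z52 [38.6 31.8] tilt xy [-0.008  0.082]
n 39 at z52 [-37.4 -39. ] tilt xy [0.026 0.155]
n 47 at z52 [-37.   34.5] tilt xy [-0.036  0.184]
side
n 0 at z52 [ 38. -39.] tilt xy [0. 0.]
n 92 at z52 [36.1 32.6] tilt xy [0.01  0.058]
n 98 at z52 [-39.8 -37.3] tilt xy [0.024 0.131]
n 98 at z52 [-40.4  35.8] tilt xy [0.08  0.114]
side
n 0 at z52 [ 38. -39.] tilt xy [0. 0.]
n 88 at z52 [36.1 33.4] tilt xy [-0.     0.019]
n 101 at z52 [-39.7 -37.9] tilt xy [0.036 0.157]
n 99 at z52 [-39.4  35.7] tilt xy [0.056 0.141]
```

The two lights at x=-38 lean about 0.15 rad, too near the limit. I straighten each by squeezing its stem with the jaws closing along cabinet y.

Call:
carry_out(targets=[0,0,0,0,0,-7,0.55,0,0,0,0,0,-7,0.55,0,0,0,0,0,-7,0.55,0,0,0,0,0,-7,0.55,0,0,0,0,0,-7,0.55,0,0,0,0,0,-7,0.55,0,0,0,0,0,-7,0.55,0,0,0,0,0,-7,0.55,0,0,0,0,0,-7,0.55,0,0,0,0,0,-7,0.55,0,0,0,0,0,-7,0.55,0,0,0,0,0,-7,0.55,0,0,0,0,0,-6,0.55,0,30,0,0,0,0,0.55,0,35,0,0,0,0,0.55,0,35,0,0,0,0,0.55,0,35,0,0,0,0,0.55,0,35,0,0,0,0,0.55,0,35,0,0,0,0,0.55,0,35,0,0,0,0,0.55], grip_force=10)

```text
t: 36.37
tcp_pos: [0.5345, 0.0753, 0.238]
ee_rot: [3.142, 0.0, -3.091]
ft_force: [0.7, -1.0, 0.2]
gripper_width: 0.05
finger_force: 0.0
```

Call:
carry_out(targets=[0,20,0,0,0,0,0.55,0,20,0,0,0,0,0.55,0,0,0,0,0,0,0.55,0,0,0,0,0,0,0.55])

```text
t: 36.7
tcp_pos: [0.5328, 0.1141, 0.2378]
ee_rot: [-3.142, -0.0, -3.09]
ft_force: [0.9, -0.3, 0.7]
gripper_width: 0.0504
finger_force: 0.0
```

```bash
python3 - <<'E'
from h import *
s=get_state();print(s['tcp_pos'],s['gripper_width'])
go(c2w(-38,-40.5),.09,182.78)
E
```

```text
[0.53276647 0.11405993 0.23781744] 0.05038170651618037
turn [-0.  -0.   0.2]
shift(after turn) [-1.000e-01  1.730e+01  1.478e+02] before [-1.000e-01  1.730e+01  1.478e+02] t 36.7
```

Call:
carry_out(targets=[0,17.3,20,0,0,0,0.58,0,0,35,0,0,0,0.58,0,0,30,0,0,0,0.58,0,0,25,0,0,0,0.58,0,0,20,0,0,0,0.58,0,0,15,0,0,0,0.58,0,0,3,0,0,0,0.58,0,0,0,0,0,0,0.58,0,0,0,0,0,0,0.4,0,0,0,0,0,0,0.2,0,0,0,0,0,0,0.2,0,0,0,0,0,0,0.2,0,0,0,0,0,0,0.2,0,0,0,0,0,0,0.2])

```text
t: 37.87
tcp_pos: [0.5329, 0.1297, 0.0902]
ee_rot: [3.141, 0.001, -3.093]
ft_force: [0.4, 1.9, 3.2]
gripper_width: 0.0277
finger_force: 10.0
```

```bash
python3 - <<'E'
from h import *
s=get_state();print(s['tcp_pos'],s['gripper_width'],s['ft_force'],s['ft_torque'])
go(c2w(-38,-40.5),.09,182.78);
E
```

```text
[0.53291655 0.12973169 0.09015537] 0.027667914904159735 [0.43575872 1.88009178 3.18540176] [ 0.22663137  0.01785057 -0.02262069]
turn [0.01 0.06 0.01]
shift(after turn) [0.8 1.6 0.2] before [0.8 1.6 0.2] t 37.87
```

Call:
carry_out(targets=[0,0,0,0,0,0,0.32,0,0,0,0,0,0,0.36,0,0,0,0,0,0,0.45,0,0,0,0,0,0,0.55,0,0,-8,0,0,0,0.58,0,0,-20,0,0,0,0.58,0,0,-30,0,0,0,0.58,0,0,-30,0,0,0,0.58,0,15,0,0,0,0,0.58,0,30,0,0,0,0,0.58,0,20,0,0,0,0,0.58,0,9,0,0,0,0,0.58,0,0,0,0,0,0,0.58,0,0,0,0,0,0,0.58])

```text
t: 39.03
tcp_pos: [0.5288, 0.2034, 0.1778]
ee_rot: [-3.141, -0.0, -3.092]
ft_force: [0.3, -1.1, 0.9]
gripper_width: 0.0525
finger_force: 0.0
```

```bash
python3 - <<'E'
from h import *
s=get_state();print(s['tcp_pos'],s['gripper_width'])
go(c2w(-38,31),.09,182.78);
E
```

```text
[0.52884959 0.2033714  0.17781099] 0.05248540480283891
turn [-0.02 -0.01  0.06]
shift(after turn) [ 0.3 -0.6 87.8] before [ 0.3 -0.6 87.8] t 39.03
```

Call:
carry_out(targets=[0,0,10,0,0,0,0.66,0,0,20,0,0,0,0.66,0,0,25,0,0,0,0.66,0,0,18,0,0,0,0.66,0,0,12,0,0,0,0.66,0,0,3,0,0,0,0.66,0,0,0,0,0,0,0.66,0,0,0,0,0,0,0.4,0,0,0,0,0,0,0.2,0,0,0,0,0,0,0.2,0,0,0,0,0,0,0.2,0,0,0,0,0,0,0.2,0,0,0,0,0,0,0.2,0,0,0,0,0,0,0.2])

```text
t: 40.2
tcp_pos: [0.5291, 0.2036, 0.0899]
ee_rot: [3.142, 0.0, -3.093]
ft_force: [1.0, -0.4, 2.5]
gripper_width: 0.028
finger_force: 9.9
```

Call:
carry_out(targets=[0,0,0,0,0,0,0.32,0,0,0,0,0,0,0.36,0,0,0,0,0,0,0.45,0,0,0,0,0,0,0.55,0,0,-8,0,0,0,0.58,0,0,-20,0,0,0,0.58,0,0,-30,0,0,0,0.58,0,0,-30,0,0,0,0.4,0,0,-40,0,0,0,0,-10,30,-15,0,0,0,0,-20,38,0,0,0,0,0,-20,38,0,0,0,0,0,-20,38,0,0,0,0,0,-20,38,0,0,0,0,0,0,0,0,0,0,0,0])

```text
t: 41.45
tcp_pos: [0.6094, 0.3911, 0.2325]
ee_rot: [3.139, 0.002, -3.09]
ft_force: [-0.2, -0.0, 0.8]
gripper_width: 0.0024
finger_force: 0.0
```

```bash
python3 - <<'E'
from h import *
s=get_state();print(s['tcp_pos'],s['gripper_width'])
for n in('top','top','side'): c=cap(n);print(n);tilt(c,[(38,-39),(38,33),(-38,-39),(-38,33)]);
tall(c)
go(c2w(0,160),.160,182.78)
E
```

```text
[0.60938859 0.39109471 0.23247647] 0.002434510550512803
top
n 37 at z52 [ 38.6 -39.8] tilt xy [0.022 0.04 ]
n 38 at z52 [38.9 31.7] tilt xy [-0.019  0.082]
n 26 at z52 [-37.7 -41.9] tilt xy [0.024 0.055]
n 32 at z52 [-37.7  32.1] tilt xy [0.004 0.025]
top
n 34 at z52 [ 38.3 -40.2] tilt xy [0.017 0.058]
n 35 at z52 [38.5 32.1] tilt xy [-0.004  0.065]
n 23 at z52 [-37.6 -41.1] tilt xy [0.002 0.005]
n 31 at z52 [-37.3  31.9] tilt xy [-0.01   0.033]
side
n 93 at z52 [ 36.8 -38.7] tilt xy [-0.017  0.047]
n 93 at z52 [35.8 32.6] tilt xy [0.032 0.064]
n 103 at z52 [-40.6 -39.8] tilt xy [0.021 0.027]
n 88 at z52 [-39.  34.] tilt xy [ 0.043 -0.043]
px [247. 136.] n 58 w [0.6003 0.2055 0.0942] cab [33.8 30.3] ext [26. 30.]
px [224. 143.] n 64 w [0.5285 0.2005 0.0947] cab [-38.2  28.7] ext [26. 33.]
px [258. 150.] n 64 w [0.6051 0.1345 0.0942] cab [ 35.1 -40.9] ext [27. 27.]
px [233. 158.] n 70 w [0.5292 0.1282 0.0946] cab [-40.9 -43.5] ext [26. 27.]
px [375. 251.] n 120 w [ 0.7239 -0.28    0.0867] cab [ 133.7 -460.6] ext [55. 61.]
turn [-0.03 -0.04  0.04]
shift(after turn) [ 49.7 -49.3  72.6] before [ 49.7 -49.2  72.6] t 41.6
```

All four are upright (under 0.09 rad). Now I shut the door by pushing the handle from its +y side.

Call:
carry_out(targets=[25,-24,20,0,0,0,0,25,-25,20,0,0,0,0,0,0,25,0,0,0,0,0,0,15,0,0,0,0,0,0,3,0,0,0,0,0,-6,0,0,0,0,0,0,-8,0,0,0,0,0,0,-12,0,0,0,0,0,0,-14,0,0,0,0,0,0,-14,0,0,0,0,0,0,-14,0,0,0,0,0,0,-14,0,0,0,0,0,0,-14,0,0,0,0,0,0,-14,0,0,0,0,0,0,-14,0,0,0,0,0,0,-14,0,0,0,0,0,0,-10,0,0,0,0,0,0,-8,0,0,0,0,0,0,-6,0,0,0,0,0,0,0,0,0,0,0,0], grip_force=20)

```text
t: 43.27
tcp_pos: [0.5682, 0.1707, 0.1495]
ee_rot: [-3.141, -0.0, -3.094]
ft_force: [-0.4, -0.2, 0.8]
gripper_width: 0.0004
finger_force: 0.0
```

```bash
python3 - <<'E'
from h import *
s=get_state();print(s['tcp_pos'],s['ft_force'])
go(c2w(0,-39.5),.149,182.78)
E
```

```text
[0.56816286 0.17067215 0.14954856] [-0.38544401 -0.15253663  0.76536239]
turn [-0.03 -0.02 -0.04]
shift(after turn) [  0.  -36.6   0.5] before [ -0.  -36.6   0.6] t 43.27
```

Call:
carry_out(targets=[0,-6,0,0,0,0,0,0,-6,0,0,0,0,0,0,-6,0,0,0,0,0,0,-6,0,0,0,0,0,0,-5,0,0,0,0,0,0,-4,0,0,0,0,0,0,-3,0,0,0,0,0,0,-2,0,0,0,0,0,0,0,0,0,0,0,0,0,0,0,0,0,0,0])

```text
t: 44.1
tcp_pos: [0.5702, 0.1337, 0.1497]
ee_rot: [-3.141, 0.0, -3.093]
ft_force: [0.6, 0.4, 0.3]
gripper_width: 0.0005
finger_force: 0.0
```

```bash
python3 - <<'E'
from h import *
s=get_state();print(s['tcp_pos'],s['ft_force'])
go(c2w(0,-39.5),.149,182.78)
E
```

```text
[0.57021202 0.13366837 0.14972427] [0.63192909 0.40097253 0.30869121]
turn [-0.03  0.02  0.01]
shift(after turn) [0.3 0.5 0.7] before [0.3 0.5 0.7] t 44.1
```

Call:
carry_out(targets=[0,-1,0,0,0,0,0,0,-1,0,0,0,0,0,0,0,0,0,0,0,0,0,0,0,0,0,0,0])

```text
t: 44.43
tcp_pos: [0.5703, 0.1319, 0.1497]
ee_rot: [-3.141, 0.0, -3.093]
ft_force: [0.9, 1.3, -0.8]
gripper_width: 0.0004
finger_force: 0.5
```

Call:
carry_out(targets=[0,-1.5,0,0,0,0,0,0,-1.5,0,0,0,0,0,0,0,0,0,0,0,0,0,0,0,0,0,0,0])

```text
t: 44.77
tcp_pos: [0.5704, 0.1304, 0.1498]
ee_rot: [3.139, 0.001, -3.093]
ft_force: [0.6, 16.5, -1.2]
gripper_width: 0.0003
finger_force: 7.8
```

16.5 N on the end stop, so the door is shut. Backing off and checking.

Call:
carry_out(targets=[0,6,0,0,0,0,0,0,6,0,0,0,0,0,0,0,-30,0,0,0,0,0,0,-30,0,0,0,0,0,0,-25,0,0,7,0.5,0,0,0,0,0,7,0.5,0,0,0,0,0,7,0.5,0,0,0,0,0,7,0.5,0,0,0,0,0,7,0.5,0,0,0,0,0,7,0.5,0,0,0,0,0,7,0.5,0,0,0,0,0,7,0.5,0,0,0,0,0,7,0.5,0,0,0,0,0,7,0.5,0,0,0,0,0,7,0.5,0,0,0,0,0,7,0.5,0,0,0,0,0,7,0.5,0,0,0,0,0,7,0.5,0,0,0,0,0,7,0.5])

```text
t: 46.35
tcp_pos: [0.5696, 0.141, 0.2346]
ee_rot: [-3.141, 0.001, 1.352]
ft_force: [0.1, 0.1, -0.4]
gripper_width: 0.0456
finger_force: 0.0
```

Call:
carry_out(targets=[0,0,0,0,0,7,0.66,0,0,0,0,0,7,0.66,0,0,0,0,0,7,0.66,0,0,0,0,0,7,0.66,0,0,0,0,0,7,0.66,0,0,0,0,0,7,0.66,0,0,0,0,0,7,0.66,0,0,0,0,0,7,0.66,0,0,0,0,0,7,0.66,0,0,0,0,0,6,0.66,0,0,0,0,0,6,0.66,0,0,0,0,0,0,0.66])

```text
t: 47.35
tcp_pos: [0.5696, 0.1409, 0.2347]
ee_rot: [3.141, 0.0, 0.043]
ft_force: [0.1, -0.9, 0.6]
gripper_width: 0.0604
finger_force: 0.0
```

```bash
python3 - <<'E'
from h import *
s=get_state();print(s['tcp_pos'],s['joint_pos'].round(2))
go([.5765,-.0173],.149,2.78)
c=cap('side');door(c); save(c['frame'][90:230,170:330],'shut.png',5)
W=world(c)
for (u,v) in []:pass
E
```

```text
[0.56961541 0.14094402 0.23467088] [ 0.14  0.44  1.44 -0.    1.26  1.67]
turn [ 0.02  0.01 -0.31]
shift(after turn) [ -0.8 158.4  85.7] before [1.000e-01 1.584e+02 8.570e+01] t 47.35
handle n 112 [ -2.8 -62.8] door mm -3.6
```

View pics/shut.png

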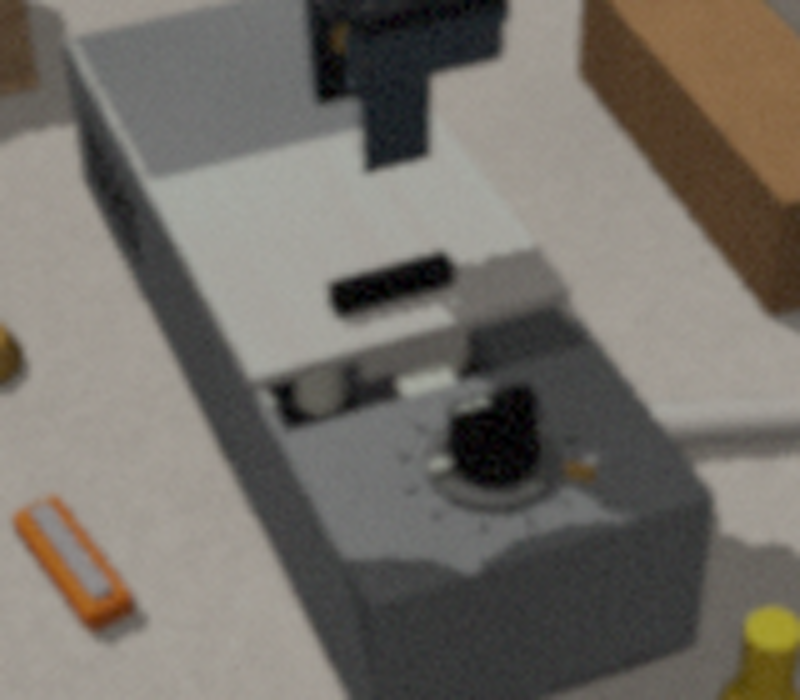

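The door is shut (handle at 392,283), the pad shows at (425,382), and the pale patch at (320,385) is a light's stem seen through the gap. The dial pointer is at (440,463) and the tab at (580,468). I check the pad height and move over the dial.

Call:
carry_out(targets=[0,30,0,0,0,0,0.66,0,35,0,0,0,0,0.66,0,35,0,0,0,0,0.66,0,35,0,0,0,0,0.66,0,23,20,0,0,0,0.66,0,0,20,0,0,0,0.66,0,0,0,0,0,0,0.66,0,0,0,0,0,0,0.66])

```text
t: 48.07
tcp_pos: [0.5769, -0.0168, 0.1943]
ee_rot: [-3.141, 0.002, 0.051]
ft_force: [-0.0, 0.6, 0.2]
gripper_width: 0.06
finger_force: 0.0
```

```bash
python3 - <<'E'
from h import *
c=cap('side');W=world(c);print(W[164:168,253:258,2].round(4))
go([.5765,-.0173],.149,2.78)
f=c['frame'].astype(int)
m=(f[...,0]-f[...,2]>45)&(W[...,2]>.11)&(W[...,2]<.125)&(abs(W[...,0]-.6)<.05)&(abs(W[...,1]+.03)<.05);print('tab side',m.sum(),W[m].mean(0))
m=(W[...,2]>.145)&(W[...,2]<.16)&(f.max(-1)<60)&(abs(W[...,0]-.575)<.04)&(abs(W[...,1]+.017)<.03);print('bar',m.sum(),W[m].mean(0))
E
```

```text
[[0.1035 0.1009 0.1035 0.1036 0.1046]
 [0.1014 0.1002 0.105  0.1029 0.1012]
 [0.1034 0.104  0.102  0.1016 0.1021]
 [0.1028 0.1018 0.1035 0.1017 0.1039]]
turn [-0.01  0.01  0.15]
shift(after turn) [-1.   0.9 46.2] before [-1.   0.9 46.2] t 48.12
tab side 7 [ 0.61145704 -0.03996266  0.11877303]
bar 36 [ 0.56126715 -0.02241068  0.15203272]
```

The pad is at 0.1025, so the hook is up. Gripping the dial.

Call:
carry_out(targets=[-1,1,15,0,0,0,0.66,0,0,15,0,0,0,0.66,0,0,10,0,0,0,0.66,0,0,5,0,0,0,0.66,0,0,0,0,0,0,0.4,0,0,0,0,0,0,0.2,0,0,0,0,0,0,0,0,0,0,0,0,0,0,0,0,0,0,0,0,0,0,0,0,0,0,0,0,0,0,0,0,0,0,0], grip_force=15)

```text
t: 49.03
tcp_pos: [0.5765, -0.018, 0.1499]
ee_rot: [3.142, -0.0, 0.049]
ft_force: [-1.0, -0.4, -1.1]
gripper_width: 0.0162
finger_force: 0.0
```

Call:
carry_out(targets=[0,0,0,0,0,0,0,0,0,0,0,0,0,0,0,0,0,0,0,0,0])

```text
t: 49.28
tcp_pos: [0.5764, -0.0172, 0.1499]
ee_rot: [-3.14, -0.0, 0.048]
ft_force: [-0.1, 6.6, 3.8]
gripper_width: 0.014
finger_force: 15.0
```

Call:
carry_out(targets=[0,-0.7,0,0,0,-6,0,0,0,0,0,0,-7,0,0,0,0,0,0,-7,0,0,0,0,0,0,-7,0,0,0,0,0,0,-7,0,0,0,0,0,0,-7,0,0,0,0,0,0,-7,0,0,0,0,0,0,-7,0,0,0,0,0,0,-7,0,0,0,0,0,0,-7,0,0,0,0,0,0,-7,0,0,0,0,0,0,-7,0,0,0,0,0,0,-7,0,0,0,0,0,0,-7,0,0,0,0,0,0,-7,0,0,0,0,0,0,-7,0,0,0,0,0,0,-7,0,0,0,0,0,0,-7,0])

```text
t: 50.78
tcp_pos: [0.574, -0.0161, 0.1497]
ee_rot: [-3.139, -0.004, 2.236]
ft_force: [-14.0, 7.7, 14.0]
gripper_width: 0.014
finger_force: 15.0
```

```bash
python3 - <<'E'
from h import *
s=get_state();print(s['tcp_pos'],s['ft_force'],s['ft_torque'],np.rad2deg(s['ee_rot'][2]))
go([.5765,-.0173],.149,148)
E
```

```text
[ 0.57404492 -0.01614182  0.14965723] [-14.01910006   7.71182195  14.04266301] [ 1.21062171  2.57914313 -0.05904769] 128.13855910052567
turn [ -0.1   -0.25 -19.86]
shift(after turn) [-2.7  0.3  0.7] before [-2.4  1.2  0.6] t 50.78
```

Call:
carry_out(targets=[1.5,-0.7,0,0,0,0,0,0,0,0,0,0,-7,0,0,0,0,0,0,-7,0,0,0,0,0,0,-6,0,0,0,0,0,0,0,0,0,0,0,0,0,0,0])

```text
t: 51.28
tcp_pos: [0.5736, -0.0164, 0.1497]
ee_rot: [-3.14, -0.002, 2.58]
ft_force: [-8.2, 0.3, 7.9]
gripper_width: 0.014
finger_force: 15.0
```

```bash
python3 - <<'E'
from h import *
s=get_state();print(s['tcp_pos'],s['ft_force'],np.rad2deg(s['ee_rot'][2]))
E
```

```text
[ 0.57359342 -0.01639547  0.14968493] [-8.22960968  0.25470266  7.93959519] 147.8373099981021
```

Yaw is 148°. Releasing, rising and moving off to check.

Call:
carry_out(targets=[0,0,0,0,0,0,0.25,0,0,0,0,0,0,0.5,0,0,0,0,0,0,0.66,0,0,0,0,0,0,0.66,0,0,-15,0,0,0,0.66,0,0,-35,0,0,0,0.66,0,0,-40,0,0,0,0.66,20,0,-30,0,0,0,0.66,35,25,0,0,0,0,0.66,30,25,0,0,0,0,0.66,30,25,0,0,0,0,0.66,30,25,0,0,0,0,0.66,30,25,0,0,0,0,0.66,30,25,0,0,0,0,0.66,30,25,0,0,0,0,0.66,30,25,0,0,0,0,0.66,30,25,0,0,0,0,0.66,0,0,0,0,0,0,0.66])

```text
t: 52.78
tcp_pos: [0.4436, 0.3353, 0.2697]
ee_rot: [3.14, -0.001, 2.583]
ft_force: [-0.9, -0.9, -0.0]
gripper_width: 0.0603
finger_force: 0.0
```

```bash
python3 - <<'E'
from h import *
s=get_state();print(s['tcp_pos'],s['t'])
c=cap('top');door(c);save(c['frame'][150:240,190:285],'end.png',6)
W=world(c);f=c['frame'].astype(int)
near=(abs(W[...,0]-.585)<.06)&(abs(W[...,1]+.02)<.05)&(W[...,2]>.108)
m=near&(f[...,0]-f[...,2]>45);print('tab',W[m].mean(0))
m=near&(W[...,2]>.148)&(W[...,2]<.162);p=(W[m][:,:2]*1000).astype(np.float32);print('bar',cv2.minAreaRect(p))
c=cap('side');door(c);save(c['frame'][120:220,210:320],'end_s.png',5)
E
```

```text
[0.4436002  0.33532711 0.26968007] 52.7833
handle n 131 [  0.3 -60.2] door mm -0.2
tab [ 0.61215575 -0.03980204  0.11994997]
bar ((576.2191772460938, -17.205608367919922), (14.021735191345215, 43.24614715576172), 58.35728073120117)
handle n 136 [ -3.6 -62.2] door mm -3.6
```

View pics/end.png

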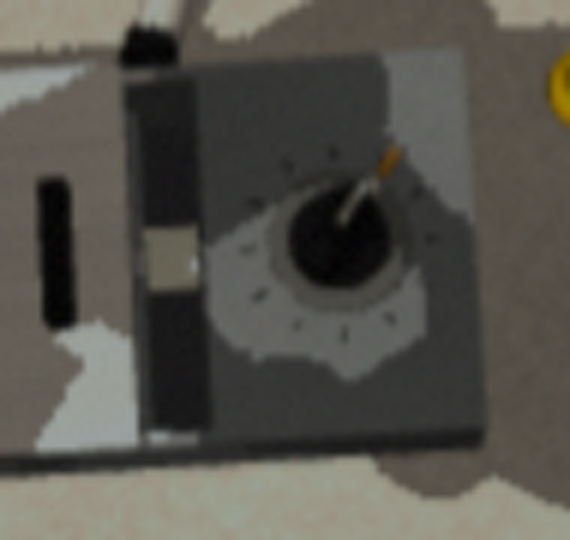

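View pics/end_s.png

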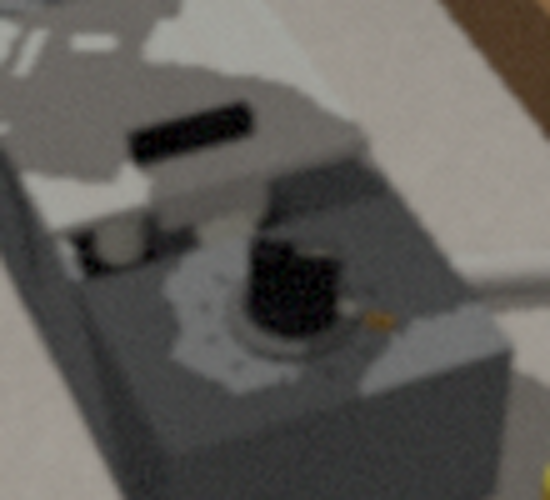

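The pointer (365,190) lines up with the brass tab (388,160): bar at -31.6°, tab at -32.2°. The door is shut and the hook pad is up. Handing in.

```bash
python3 -c "
from cell import *
print(job_done())"
```

```text
the job is handed in; nothing more can be done
None
```

The job is handed in (no verdict came back): all four lights stood upright in their own cups when last measured, before the door was shut; the door is shut with the hook up, and the dial's pointer is within about 1° of the tab.

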